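# Sort two studs by thread pitch in notched gauges

## Task

Sort the two loose steel studs by thread pitch: lay each one in the sloping notched gauge whose teeth match its thread, with the square middle over the gap, so that all its ridges drop between the teeth and it is fully seated, then let go. Set them in, do not drop them, and leave the timer, the marker and the dropper bottle where they are.

Things in the scene. Friction and masses are not known exactly. Their poses are not given: they have to be found in the camera images.
- mid_fine (a point): Centre of the fine-pitch stud: on its axis, mid-length, 11 mm above the worktop at the start. x runs along the stud (both ends alike), z is up as it lies. It is in the middle of a square wrench section 30 mm long, 22 x 22 mm, the place to grip (across y, on its two upright faces).
- mid_coarse (a point): Centre of the coarse-pitch stud: on its axis, mid-length, 11 mm above the worktop at the start. x runs along the stud (both ends alike), z is up as it lies. It is in the middle of a square wrench section 30 mm long, 22 x 22 mm, the place to grip (across y, on its two upright faces).
- stud_fine: Plain steel double-ended stud of fine pitch, 110 mm long, 105 to 210 g, lying flat. Square in the middle; each end is threaded, 40 mm long: core 14 mm diameter, ring-like ridges 21.6 mm diameter. Four 3 mm ridges an end, 10 mm apart, the first 20 mm from the centre. Origin: centre of its underside as it lies.
- stud_coarse: Plain steel double-ended stud of coarse pitch, 110 mm long, 105 to 210 g, lying flat. Square in the middle; each end is threaded, 40 mm long: core 14 mm diameter, ring-like ridges 21.6 mm diameter. Three 4 mm ridges an end, 15 mm apart, the first 22.5 mm from the centre. Origin: centre of its underside as it lies.
- seat_fine (a point): Where the centre of the seated fine-pitch stud lies, about 75 mm above the worktop. x runs up the slope along the seated stud, z is the cradle's normal (35 degrees from vertical, leaning to the robot), y across. Lay the stud in along -z; the tooth tops are 6 mm above this point along z, the V notches 32 mm wide at the top, centring the core.
- seat_coarse (a point): Where the centre of the seated coarse-pitch stud lies, about 75 mm above the worktop. x runs up the slope along the seated stud, z is the cradle's normal (35 degrees from vertical, leaning to the robot), y across. Lay the stud in along -z; the tooth tops are 6 mm above this point along z, the V notches 32 mm wide at the top, centring the core.
- stand_fine: Aluminium thread gauge, fine pitch; fixed, foot 136 x 76 mm, 115 mm high. Its top slopes 35 degrees, low end to the robot, with two notched blocks 48 mm wide, 24 to 62 mm either side of the middle; between them a gap for fingers, 30 mm deep below the stud's axis. Four 3 mm teeth a block, 10 mm apart; ridges have 2 mm play each way. A wrong stud stays 5 mm proud. Origin: centre of the foot.
- stand_coarse: Aluminium thread gauge, coarse pitch; fixed, foot 136 x 76 mm, 115 mm high. Its top slopes 35 degrees, low end to the robot, with two notched blocks 48 mm wide, 24 to 62 mm either side of the middle; between them a gap for fingers, 30 mm deep below the stud's axis. Two 7.5 mm teeth a block, 15 mm apart; ridges have 1.7 mm play each way. A wrong stud stays 5 mm proud. Origin: centre of the foot.
- timer: Bystander: white bench timer with a small display, 64 x 64 x 19 mm, between the studs; origin at the centre of its underside.
- marker: Bystander: white and blue marker lying down, 16 x 135 x 16 mm, left of the gauges; origin at the centre of its underside.
- dropper: Bystander: small brown dropper bottle, 25 mm across and 73 mm high, right of the gauges; origin at the centre of its underside.
There are look-alikes about, which are no part of the job. Leave any pink or red look-alike of the stand_fine alone. What is shaped like the stud_coarse but yellow is not meant.

How it is judged:
By the outcome, as a careful person would: the job done as asked, in the order asked, and still so for the second after the job is handed in, with the robot touching nothing.
It also fails if it takes over 54 s, if anything falls off the work surface, if the arm or the gripper's body presses on something with over 40 N, if the wrist force passes 120 N, or if a joint passes its speed limit or range.

## Robot

A 6-joint arm with a two-finger parallel gripper is mounted at the origin on a cart in front of the work surface, level with it; the furniture and walls round the work are solid. World frame = base frame: x ahead of the robot, y to its left, z up, the work surface at z = 0. Lengths are in mm, angles in rad, forces in N, time in s.
With the tool pointing down it reaches from about 150 to 775 mm from the base axis. Payload 6.1 kg.
Tool frame: the origin (TCP) lies at the very end of the fingers, on their centre line; the grasp point (between the pads) lies robot.pinch_z behind it (robot.pinch_z is the distance from the TCP to the grasp point, in mm); x points along the fingers, y is the direction in which the jaws open and shut, and the axes are right-handed (so a half turn about x gives the same grasp; the last joint's range is limited). The gripper opens to 85 mm and grips with 20 to 120 N. Pads are 22 mm wide; open, the fingers measure 114 mm over their backs; the gripper's body (76 mm by 85 mm) begins 54 mm behind the grasp point. The pads swing forward as they close: fully open they stand 13 mm farther back than shut.
Start: joints at [1.294, 0.126, -0.04, 1.405, 0, 1.571], TCP at [143.465, 505.001, 231.295] pointing down, gripper open.
Joint ranges: [-2.72, 2.72], [-0.95, 1.95], [-1.27, 1.35], [-1.78, 2.02], [-1.46, 1.47], [-3.14, 3.14]. Speed limits (rad/s): [2.39, 2.39, 3.01, 3.14, 3.14, 3.14].

## Interface

Orientations are given as a unit quaternion [x, y, z, w].
In Python, from cell import state, vision, robot gives the robot as it stands.
- The arm moves only by the shell command python3 -m creep 'ROWS' [OPENING] [FORCE]. ROWS is JSON, one flat list of numbers, 6 for each row, row after row: the shift along the tool's x, y, z in cm, then the turn, a rotation vector about the tool's x, y, z in rad. A call has 1 to 20 rows; each row shifts and turns the pose as measured when the row begins, along the tool's axes as they then stand; what a row does not reach is not made up. A row lasts 1/12 s, in which the tool goes at most 41.7 mm and 7.16 degrees, less where a joint would pass 70% of its speed; a pose out of reach is approached as far as the arm can. A call is refused whole if a number of a shift passes 4.17 or a number of a turn 0.125, either way. A call with a gripper value outside its range is refused whole. OPENING is the finger opening in cm, from 0 to 8.54, set as the call begins (- or left out, the last holds). The fingers move at their own pace and stop on an object; FORCE is the grip in N (left out, the last holds). Time passes only in rows, so rows that do not move let the fingers close. It gives the time, the measured TCP pose, the force and the opening at its end, in the units of the state.
- state(): the state, without advancing time (a new reading comes with each control period).
- vision.read_camera(name): name is "scene" or "side" or "wrist"; returns a dict with "image" (384x512x3 uint8, blue, green, red), "camera_matrix" (3x3 intrinsics, pixels), "world_from_camera" (4x4, takes a point from camera to world coordinates); the wrist camera has in their place "hand_eye" (4x4, takes a point from camera to tool coordinates, whose origin is the TCP and whose axes are the tool frame's). Camera axes: x right, y down, z forward; pixel columns grow to the right and rows downward; lengths in mm; the calibration is good to about 2 mm. A picture is of the moment at which its call begins: read the wrist's pose just before it. There is no depth.
- robot.sign_off(): hands the job in, once; it reports no verdict.
Trained networks look in a picture, given as the dict that the camera call returned (one of the last four; its "shot" number tells which), for a name from the list of things; names that differ only in an ending like _2 or _b are one class to them, and where a whole thing is asked for, a point or a joint stands for the part that bears it (a point fixed in the world has none). Each returns a list of dicts, best first, with "p" (0 to 1); they miss things now and then, are a little off and sometimes report something else, mostly with a low value. They report only what shows in the picture. A call takes as long as a camera call. They do not tell look-alikes from the thing itself.
- vision.recognise(picture, query): "at" ([column, row] as shares, 0 to 1, of the picture: columns of its width, rows of its height, amid what is visible of it).
- vision.mark_of(picture, query): "at" ([column, row] as shares, 0 to 1, of the picture: columns of its width, rows of its height: a listed point, or the origin of a listed thing).
The state is a dict: "time": time; "q": joint angles; "joint_velocities": joint speeds; "tau": joint torques, N m; "tool_pos": TCP position; "tool_rot": TCP orientation; "ft_force": force on the tool from outside, world axes, zero at the start; "torque": the same for the moment, N m; "finger_gap": finger opening in mm.
Only numpy, scipy, OpenCV 4.12 (cv2) and the standard library are available. Lean on these libraries where they do the work, as an engineer would, in place of code of your own. Each camera call takes 0.05 s, during which the arm holds its last target.

## Working session

There is one attempt and no reset: what is moved stays moved. The work goes in short steps, Python scripts to look and compute and a shell command to move; the robot and the scene stay as the last step left them, time stands still between calls to the robot, and variables do not carry over. Pictures are saved under pics/ and viewed, and the job is handed in when it is done.

```bash
ls -R . | head -30; mkdir -p pics
python3 - <<'E'
from cell import state, vision, robot
import cv2
s=state(); print(s); print(robot.pinch_z)
for n in ["scene","side","wrist"]:
    p=vision.read_camera(n); cv2.imwrite(f"pics/{n}0.png",p["image"])
    print(n,p["camera_matrix"].tolist() if hasattr(p["camera_matrix"],'tolist') else p["camera_matrix"], p.get("world_from_camera",p.get("hand_eye")))
    for q in ["mid_fine","mid_coarse","seat_fine","seat_coarse","stand_fine","stand_coarse","timer","marker","dropper"]:
        print(q,[(round(d["at"][0]*512),round(d["at"][1]*384),round(d["p"],2)) for d in vision.mark_of(p,q)][:4])
E
```

```text
.:
pics

./pics:
{'time': 0.0, 'q': array([ 1.29403899e+00,  1.26353122e-01, -4.06347001e-02,  1.40542864e+00,
       -3.34967830e-05,  1.57083299e+00]), 'joint_velocities': array([-0.00141601, -0.00027529, -0.00121263,  0.00012719, -0.00095876,
       -0.00057417]), 'tau': array([ 1.01752124e-03, -4.35912788e+01,  3.52925742e+01,  1.73743459e-02,
        6.91322361e-05,  2.90084735e-06]), 'tool_pos': array([143.34053535, 504.60082745, 230.53037527]), 'tool_rot': array([ 0.09698035,  0.70041276, -0.09811828,  0.70027822]), 'ft_force': array([-0.21124297, -0.79532264,  0.44458155]), 'torque': array([-0.01662098, -0.00240582,  0.02182684]), 'finger_gap': 85.27897616758811}
18.700000000000003
scene [[440.21923741425377, 0.0, 251.40835997051883], [0.0, 440.21923741425377, 186.4950886316972], [0.0, 0.0, 1.0]] [[ 6.14836713e-01 -3.54251693e-01  7.04614472e-01 -3.45698297e+02]
 [-7.88584287e-01 -2.88066825e-01  5.43279234e-01 -6.15969806e+02]
 [ 1.05184657e-02 -8.89675920e-01 -4.56471379e-01  6.39225977e+02]
 [ 0.00000000e+00  0.00000000e+00  0.00000000e+00  1.00000000e+00]]
mid_fine [(336,
[... 877 characters left out ...]
 168, 0.48)]
stand_fine [(310, 183, 0.6), (214, 222, 0.59)]
stand_coarse [(216, 187, 0.59)]
timer [(285, 206, 0.85)]
marker [(189, 259, 0.66)]
dropper [(201, 170, 0.45), (278, 161, 0.25)]
wrist [[270.2847974881139, 0.0, 258.0464270748284], [0.0, 270.2847974881139, 195.2257062169169], [0.0, 0.0, 1.0]] [[-1.05575404e-03 -3.03384735e-01  9.52867561e-01 -1.42017527e+02]
 [ 9.99999241e-01  2.84475931e-04  1.19854945e-03 -8.65817093e-01]
 [-6.34689494e-04  9.52868103e-01  3.03384205e-01 -7.76151133e+01]
 [ 0.00000000e+00  0.00000000e+00  0.00000000e+00  1.00000000e+00]]
mid_fine []
mid_coarse [(230, 317, 0.83)]
seat_fine []
seat_coarse []
stand_fine []
stand_coarse []
timer []
marker []
dropper []
```

Run:
```python
import cv2
for n in ["scene","side","wrist"]:
    im=cv2.imread(f"pics/{n}0.png"); cv2.imwrite(f"pics/{n}0b.png",cv2.resize(im,(800,600),interpolation=cv2.INTER_CUBIC))
```

```text
(no output)
```

View pics/scene0b.png

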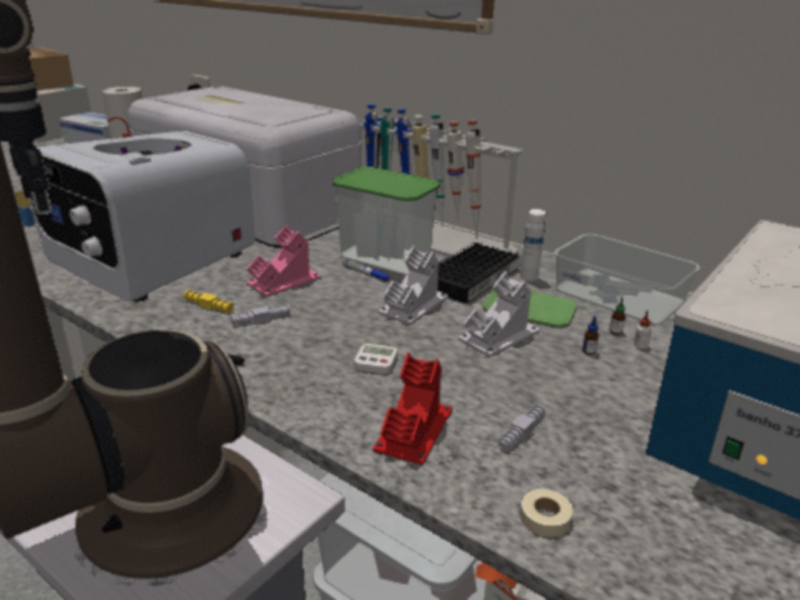

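View pics/side0b.png

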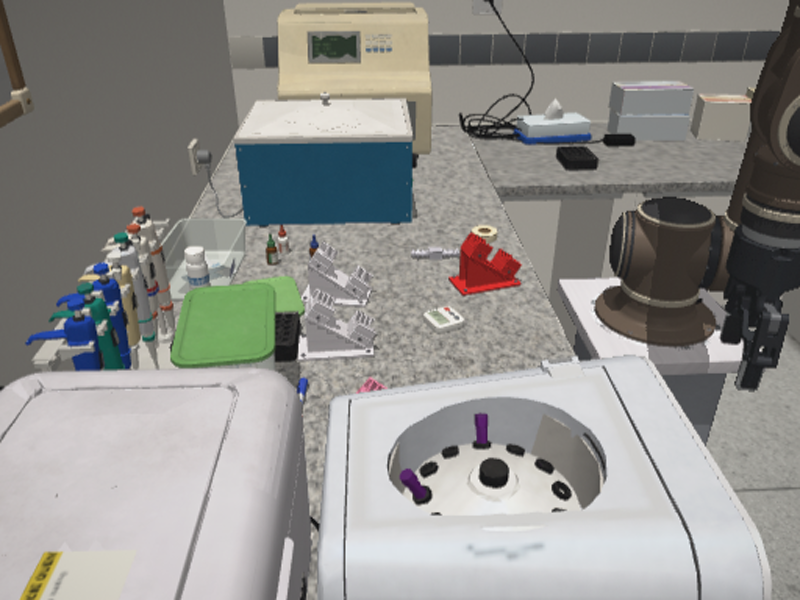

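View pics/wrist0b.png

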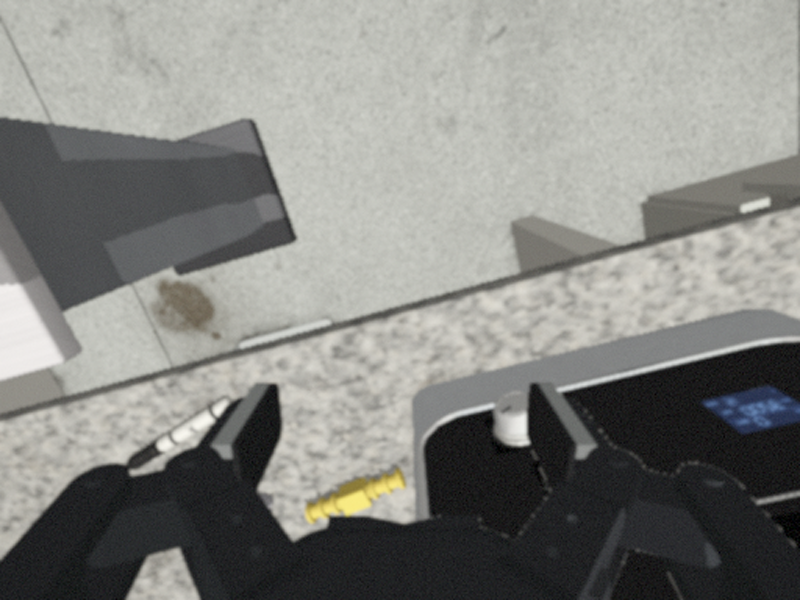

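The scene picture (800 px wide) shows two grey stands at (412,290) and (500,320), with a pink look-alike at (285,265) and a red one at (412,415). There are grey studs at (262,316) and (522,428), and a yellow look-alike stud at (208,300). Next I'll enlarge it to tell the pitches apart.

```bash
cat > h.py <<'E'
from cell import state, vision, robot
import cv2, numpy as np
from scipy.spatial.transform import Rotation as R
def wc(p,s=None):
    if "world_from_camera" in p: return np.array(p["world_from_camera"])
    T=np.eye(4); T[:3,:3]=R.from_quat(s["tool_rot"]).as_matrix(); T[:3,3]=s["tool_pos"]
    return T@np.array(p["hand_eye"])
def ray(p,uv,s=None):
    T=wc(p,s); d=T[:3,:3]@np.linalg.inv(np.array(p["camera_matrix"]))@np.array([uv[0],uv[1],1.]); return T[:3,3],d/np.linalg.norm(d)
def onz(p,uv,z,s=None):
    o,d=ray(p,uv,s); return o+d*(z-o[2])/d[2]
def tri(rs):
    A=0;b=0
    for o,d in rs:
        M=np.eye(3)-np.outer(d,d); A=A+M; b=b+M@o
    x=np.linalg.solve(A,b); return x,[np.linalg.norm(np.cross(d,x-o)) for o,d in rs]
def proj(p,X,s=None):
    T=np.linalg.inv(wc(p,s)); X=np.atleast_2d(X); c=X@T[:3,:3].T+T[:3,3]; k=c@np.array(p["camera_matrix"]).T
    return k[:,:2]/k[:,2:]
def crop(im,u0,v0,u1,v1,fn,W=780):
    c=im[v0:v1,u0:u1]; f=min(W/c.shape[1],590/c.shape[0]); cv2.imwrite(fn,cv2.resize(c,None,fx=f,fy=f,interpolation=cv2.INTER_CUBIC)); print(fn,f)
E
python3 - <<'E'
from h import *
p=vision.read_camera("scene"); im=p["image"]
a=[im[180:230,125:200],im[245:295,300:375],im[150:220,235:297],im[165:235,285:347]]
a=[cv2.resize(x,(390,290),interpolation=cv2.INTER_CUBIC) for x in a]
cv2.imwrite("pics/c1.png",np.vstack([np.hstack(a[:2]),np.hstack(a[2:])]))
for q,uv,z in [("mf",(336,272),11),("mc",(170,203),11),("yel",(131,196),11),("sf",(263,172),75),("sc",(318,191),75),("stf",(260,194),0),("stc",(319,215),0),("red",(268,276),0),("pink",(180,179),0),("timer",(244,231),0),("marker",(232,176),0),("dropper",(374,226),0)]:
    print(q,onz(p,uv,z).round(0))
E
```

```text
mf [ 409. -280.   11.]
mc [392. 251.  11.]
yel [348. 372.  11.]
sf [622.  87.  75.]
sc [ 620. -104.   75.]
stf [618.  93.   0.]
stc [ 622. -113.    0.]
red [ 312. -159.    0.]
pink [536. 360.   0.]
timer [424.   1.   0.]
marker [661. 242.   0.]
dropper [ 666. -259.    0.]
```

View pics/c1.png

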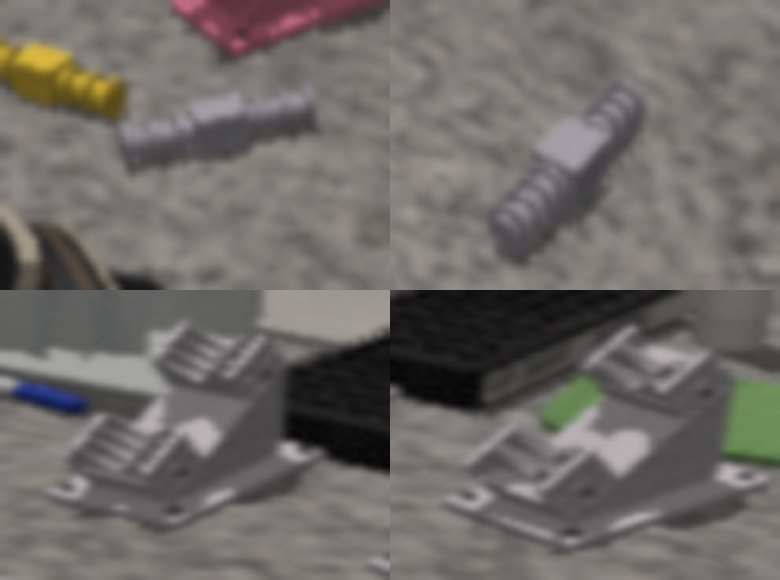

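Top-row crop: the left stud has 3 ridges per end (coarse) and the right one has 4 (fine). The yellow stud is a look-alike. Bottom-row crop: the left grey stand has 4 teeth per block (fine) and the right grey stand has 2 thick teeth (coarse). So the coarse stud at (392,251) goes to the stand at (620,-108), and the fine stud at (409,-280) goes to the stand at (620,90).

```bash
cat >> h.py <<'E'
from scipy.linalg import expm,logm
def rel(pos,Rm,n=None,s=None):
    s=s or state(); T=np.eye(4);T[:3,:3]=R.from_quat(s["tool_rot"]).as_matrix();T[:3,3]=s["tool_pos"]
    G=np.eye(4);G[:3,:3]=Rm;G[:3,3]=pos
    D=np.linalg.inv(T)@G
    w=R.from_matrix(D[:3,:3]).as_rotvec()
    if n is None:
        n=int(np.ceil(max(np.linalg.norm(w)/0.115,np.linalg.norm(D[:3,3])/38,1)))
    S=np.real(expm(np.real(logm(D))/n))
    r=np.r_[S[:3,3]/10,R.from_matrix(S[:3,:3]).as_rotvec()]
    print("total shift mm",D[:3,3].round(1),"turn",w.round(3),"n",n,"row",r.round(3).tolist())
    M=T.copy(); z=[]
    for i in range(n): M=M@S; z.append(M[:3,3].round(0).tolist())
    print("path",z[::max(1,n//4)])
def down(yaw,tilt=0):
    # tool x=-normal; tool z along stud axis direction (cos yaw,sin yaw), tilt=slope up along axis
    c,s=np.cos(yaw),np.sin(yaw); zt=np.array([c*np.cos(tilt),s*np.cos(tilt),np.sin(tilt)])
    xt=np.array([c*np.sin(tilt),s*np.sin(tilt),-np.cos(tilt)]); return np.c_[xt,np.cross(zt,xt),zt]
E
python3 - <<'E'
from h import *
s=state(); print(R.from_quat(s["tool_rot"]).as_matrix().round(2))
p=vision.read_camera("scene")
for a,b in [((148.5,205.9),(185.6,198.1)),((324,286.4),(347.1,262.2))]:
    A=onz(p,a,9);B=onz(p,b,9); d=B-A; print(A.round(),B.round(),np.linalg.norm(d).round(),np.arctan2(d[1],d[0]).round(3))
E
```

```text
[[-0.    0.27  0.96]
 [ 0.    0.96 -0.27]
 [-1.    0.   -0.  ]]
[344. 289.   9.] [444. 239.   9.] 111.0 -0.456
[ 351. -282.    9.] [ 461. -281.    9.] 110.0 0.006
```

Run:
```python
from h import *
p=vision.read_camera("scene")
for u in [(93,189),(160,158),(28,165)]: print(onz(p,u,0).round())
rel([392,253,190],down(-0.456))
```

```text
[316. 518.  -0.]
[610. 541.   0.]
[281. 847.   0.]
total shift mm [  41.3 -174.5  307.9] turn [ 0.179 -0.     0.   ] n 10 row [0.413, -1.493, 3.214, 0.018, -0.0, 0.0]
path [[170.0, 482.0, 227.0], [223.0, 434.0, 219.0], [273.0, 385.0, 211.0], [322.0, 333.0, 202.0], [369.0, 280.0, 194.0]]
```

```bash
python3 -m creep '[0.41,-1.5,3.2,0.018,0,0, 0.41,-1.5,3.2,0.018,0,0, 0.41,-1.5,3.2,0.018,0,0, 0.41,-1.5,3.2,0.018,0,0, 0.41,-1.5,3.2,0.018,0,0, 0.41,-1.5,3.2,0.018,0,0, 0.41,-1.5,3.2,0.018,0,0, 0.41,-1.5,3.2,0.018,0,0, 0.41,-1.5,3.2,0.018,0,0, 0.41,-1.5,3.2,0.018,0,0, 0,0,0,0,0,0]'
cat > look.py <<'E'
from h import *
import sys
fn=sys.argv[1]; s=state(); p=vision.read_camera("wrist"); cv2.imwrite(f"pics/{fn}.png",cv2.resize(p["image"],(800,600),interpolation=cv2.INTER_CUBIC))
np.savez(f"{fn}.npz",im=p["image"],K=p["camera_matrix"],H=p["hand_eye"],pos=s["tool_pos"],rot=s["tool_rot"])
print(s["tool_pos"].round(1),s["q"].round(3))
for q,z in [a.split(":") for a in sys.argv[2:]]:
    for d in vision.mark_of(p,q)[:3]:
        uv=(d["at"][0]*512,d["at"][1]*384); print(q,np.round(uv,1),round(d["p"],2),onz(p,uv,float(z),s).round(1))
E
python3 look.py w1 mid_coarse:11 stud_coarse:0
```

```text
time: 2.57
tool_pos: [399.4, 244.6, 187.7]
tool_rot: [0.161, 0.688, -0.159, 0.689]
ft_force: [-0.1, 0.8, 0.1]
finger_gap: 85.6
[399.4 244.6 187.7] [ 5.490e-01  1.900e-02 -2.500e-01  1.298e+00  1.000e-03  1.006e+00]
mid_coarse [273.6 162.4] 0.85 [392.4 268.9  11. ]
mid_coarse [362.8  96.2] 0.59 [368.9 389.3  11. ]
mid_coarse [108.3 258.5] 0.48 [412.3  16.   11. ]
stud_coarse [358.4  92.5] 0.82 [364.3 389.9   0. ]
stud_coarse [277.4 163.3] 0.5 [397.7 272.3   0. ]
```

View pics/w1.png

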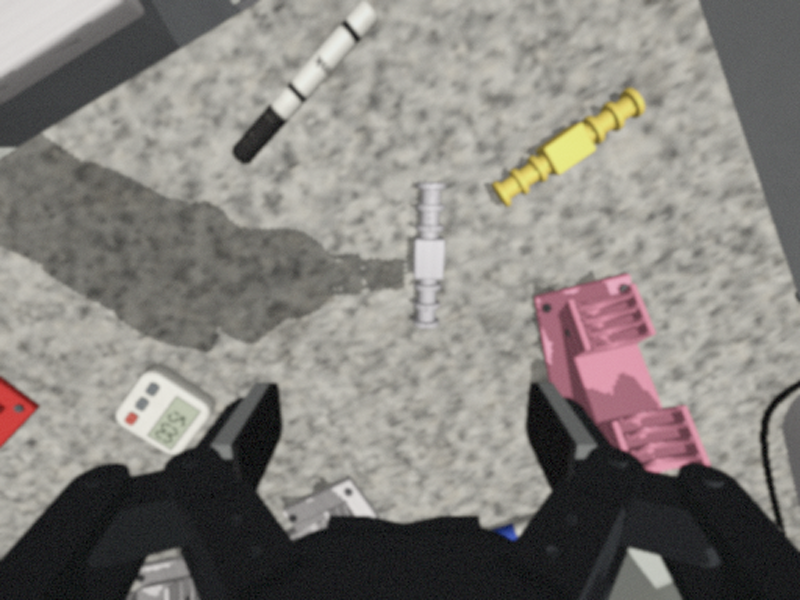

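The wrist view at 800 px shows the grey three-ridge stud centred at (430,257), with ends at (430,183) and (427,327). The yellow stud at (570,148) is separate. I'll segment the grey one for its pose.

```bash
cat > seg.py <<'E'
from h import *
import sys
fn=sys.argv[1]; u0,v0,u1,v1=map(int,sys.argv[2:6])  # in 512 px
zz=float(sys.argv[6]) if len(sys.argv)>6 else 11
d=np.load(fn+".npz"); im=d["im"]; p={"camera_matrix":d["K"],"hand_eye":d["H"]}; s={"tool_pos":d["pos"],"tool_rot":d["rot"]}
c=im[v0:v1,u0:u1]
lab=cv2.cvtColor(cv2.GaussianBlur(c,(3,3),0),cv2.COLOR_BGR2LAB).astype(int)
m=((lab[...,2]<126)).astype(np.uint8)
cv2.imwrite(f"pics/{fn}_m.png",cv2.resize(np.hstack([c,cv2.merge([m*255]*3)]),None,fx=4,fy=4,interpolation=cv2.INTER_NEAREST))
n,l,st,ce=cv2.connectedComponentsWithStats(m); k=1+np.argmax(st[1:,4]); ys,xs=np.nonzero(l==k)
pts=np.c_[xs+u0,ys+v0].astype(np.float32); r=cv2.minAreaRect(pts); print(st[k],r)
W=np.array([onz(p,q,zz,s)[:2] for q in pts]); mn=W.mean(0); e,V=np.linalg.eigh(np.cov((W-mn).T)); a=V[:,1]; a*=np.sign(a[0]); t=(W-mn)@a; b=(W-mn)@[-a[1],a[0]]
C=mn+a*(t.max()+t.min())/2
print("len",np.ptp(t).round(1),"wid",np.ptp(b).round(1),"centre",C.round(1),"mean",mn.round(1),"yaw",np.arctan2(a[1],a[0]).round(4))
E
python3 seg.py w1 250 105 300 220
```

```text
Traceback (most recent call last):
  File "seg.py", line 10, in <module>
    n,l,st,ce=cv2.connectedComponentsWithStats(m); k=1+np.argmax(st[1:,4]); ys,xs=np.nonzero(l==k)
                                                       ~~~~~~~~~^^^^^^^^^^
ValueError: attempt to get argmax of an empty sequence
```

```bash
ls pics | grep _m
```

```text
w1_m.png
```

View pics/w1_m.png

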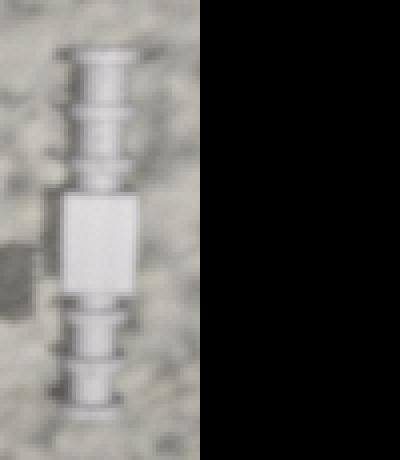

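```bash
sed -i "s/^m=.*/bb=lab[...,2]; print('b med',np.median(bb),bb.min()); m=(bb<(np.median(bb)+bb.min())\/2).astype(np.uint8)/" seg.py; python3 seg.py w1 250 105 300 220
python3 - <<'E'
from h import *
d=np.load("w1.npz"); p={"camera_matrix":d["K"],"hand_eye":d["H"]}; s={"tool_pos":d["pos"],"tool_rot":d["rot"]}
print(onz(p,(274.75,166),22,s)); A=onz(p,(275.5,117.5),11,s);B=onz(p,(273,209.5),11,s); print(A,B,(A+B)/2,np.linalg.norm(A-B),np.arctan2(*(B-A)[1::-1]))
E
```

```text
b med 132.0 127
[  14   12   22   94 1501] ((274.0109558105469, 163.44140625), (20.23140525817871, 93.2173843383789), 1.123302698135376)
len 112.8 wid 24.4 centre [396.4 267.3] mean [394.  268.5] yaw -0.4755
[394.62481773 268.54105703  22.        ]
[346.79349186 292.63237491  11.        ] [446.33885804 242.68743941  11.        ] [396.56617495 267.65990716  11.        ] 111.37224299202116 -0.46503096348895284
```

View pics/w1_m.png

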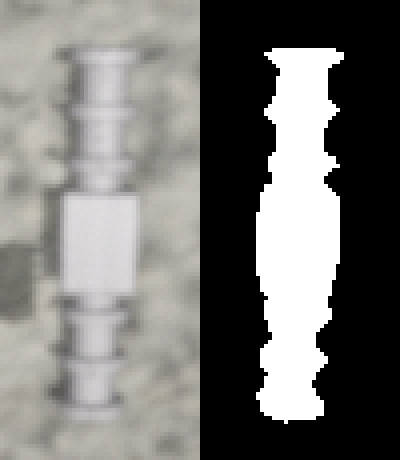

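Run:
```python
from h import *
rel([396,267.5,40],down(-0.468))
```

```text
total shift mm [148.6  16.   -8.8] turn [ 0.016 -0.001 -0.006] n 4 row [3.714, 0.407, -0.225, 0.004, -0.0, -0.001]
path [[397.0, 253.0, 151.0], [396.0, 258.0, 114.0], [396.0, 263.0, 77.0], [396.0, 267.0, 40.0]]
```

```bash
python3 -m creep '[3.4,0.4,-0.22,0.004,0,-0.001, 3.4,0.4,-0.22,0.004,0,-0.001, 3.4,0.4,-0.22,0.004,0,-0.001, 3.4,0.4,-0.22,0.004,0,-0.001, 0,0,0,0,0,0]' 5.5 60
python3 - <<'E'
from h import *
rel([396,267.5,2.5],down(-0.468))
E
```

```text
time: 3.13
tool_pos: [395.3, 275.6, 53.0]
tool_rot: [0.164, 0.687, -0.157, 0.691]
ft_force: [-0.8, -1.1, -0.8]
finger_gap: 54.8
total shift mm [50.4 -7.5  4.1] turn [ 0.01   0.003 -0.012] n 2 row [2.521, -0.368, 0.207, 0.005, 0.002, -0.006]
path [[396.0, 272.0, 28.0], [396.0, 268.0, 2.0]]
```

```bash
python3 -m creep '[1.2,-0.35,0.2,0.004,0.001,-0.005, 1.2,-0.35,0.2,0.004,0.001,-0.005, 1.0,0,0,0,0,0, 0.5,0,0,0,0,0, 0,0,0,0,0,0]'
python3 - <<'E'
from h import *
rel([396,267.5,2.5],down(-0.468))
E
```

```text
time: 3.55
tool_pos: [394.3, 272.5, 16.2]
tool_rot: [0.161, 0.688, -0.159, 0.69]
ft_force: [-0.1, -0.6, -0.1]
finger_gap: 54.7
total shift mm [13.7 -3.8  3.7] turn [ 0.012  0.002 -0.004] n 1 row [1.365, -0.375, 0.373, 0.012, 0.002, -0.004]
path [[396.0, 268.0, 2.0]]
```

```bash
python3 -m creep '[0.6,-0.4,0.35,0.01,0,-0.003, 0.5,-0.2,0.1,0,0,0, 0.3,0,0,0,0,0, 0,0,0,0,0,0]'
python3 - <<'E'
from h import *
rel([396,267.5,2.5],down(-0.468))
E
python3 look.py w2
```

```text
time: 3.88
tool_pos: [397.6, 265.7, 3.6]
tool_rot: [0.165, 0.686, -0.162, 0.69]
ft_force: [-0.1, 1.4, -0.8]
finger_gap: 54.7
total shift mm [ 1.1  0.9 -2.3] turn [ 0.001  0.004 -0.005] n 1 row [0.113, 0.092, -0.227, 0.001, 0.004, -0.005]
path [[396.0, 268.0, 3.0]]
[397.6 265.7   3.6] [ 5.900e-01  1.410e-01 -5.400e-01  8.830e-01 -1.000e-03  1.057e+00]
```

View pics/w2.png

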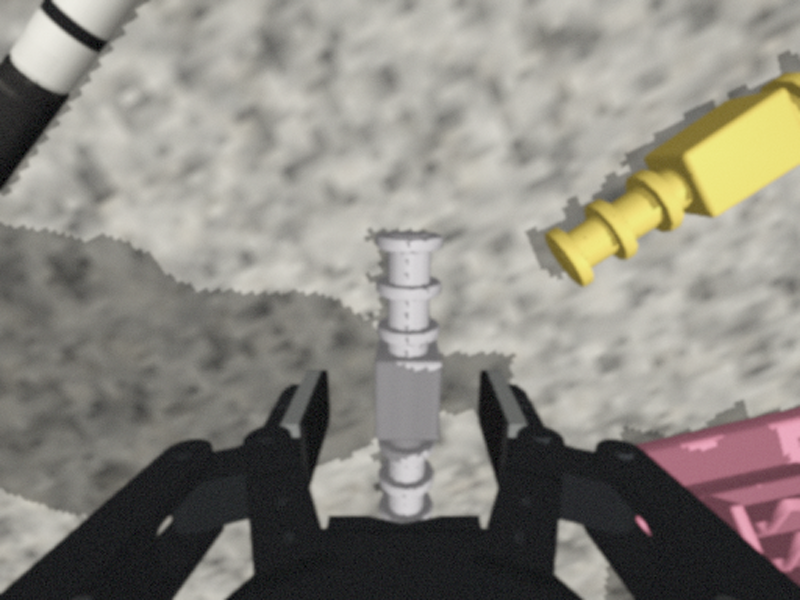

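The wrist view shows the grey stud's square at (408,397) centred between the fingers at (305,415) and (508,415), and aligned with them. I'll close on it.

```bash
python3 -m creep '[0.05,0.09,-0.2,0,0,0, 0,0,0,0,0,0, 0,0,0,0,0,0, 0,0,0,0,0,0, 0,0,0,0,0,0]' 1.5 60
python3 - <<'E'
from h import *
rel([396,267.5,2.5],down(-0.468))
E
```

```text
time: 4.35
tool_pos: [396.7, 267.7, 4.3]
tool_rot: [0.166, 0.686, -0.162, 0.69]
ft_force: [0.3, 0.1, -2.9]
finger_gap: 20.4
total shift mm [ 1.8 -0.5 -0.5] turn [ 0.     0.005 -0.006] n 1 row [0.18, -0.055, -0.054, 0.0, 0.005, -0.006]
path [[396.0, 267.0, 3.0]]
```

```bash
python3 -m creep '[-1.5,0,0,0,0,0, -3.5,0,0,0,0,0, -3.5,0,0,0,0,0, -3.0,0,0,0,0,0, -1.0,0,0,0,0,0, 0,0,0,0,0,0]'
python3 - <<'E'
from h import *
rel([525,-108,200],down(0,np.radians(35)),n=14)
E
python3 look.py w3
```

```text
time: 4.85
tool_pos: [392.7, 265.5, 131.0]
tool_rot: [0.163, 0.688, -0.164, 0.688]
ft_force: [-0.0, 0.1, -2.9]
finger_gap: 20.4
total shift mm [ -68.5 -274.   286.3] turn [-0.452 -0.6    0.144] n 14 row [-0.081, -2.346, 1.706, -0.032, -0.043, 0.01]
path [[397.0, 237.0, 132.0], [416.0, 152.0, 138.0], [443.0, 70.0, 149.0], [475.0, -9.0, 166.0], [512.0, -84.0, 190.0]]
[392.7 265.5 131. ] [ 5.950e-01  5.100e-02 -3.420e-01  1.179e+00 -1.000e-03  1.062e+00]
```

View pics/w3.png

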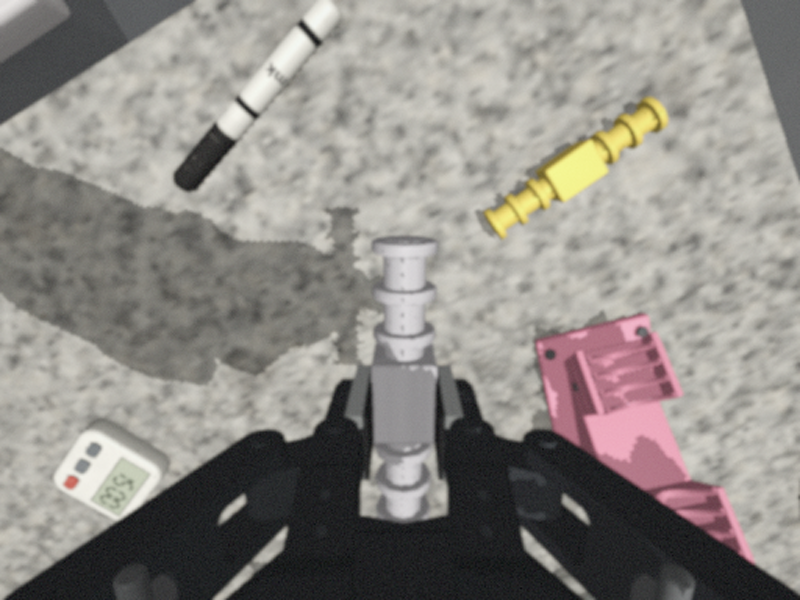

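The stud is held square in the jaws, with its square at (405,400). I'll carry it over to the coarse stand.

```bash
python3 -m creep '[-0.08,-2.35,1.7,-0.032,-0.043,0.01, -0.08,-2.35,1.7,-0.032,-0.043,0.01, -0.08,-2.35,1.7,-0.032,-0.043,0.01, -0.08,-2.35,1.7,-0.032,-0.043,0.01, -0.08,-2.35,1.7,-0.032,-0.043,0.01, -0.08,-2.35,1.7,-0.032,-0.043,0.01, -0.08,-2.35,1.7,-0.032,-0.043,0.01, -0.08,-2.35,1.7,-0.032,-0.043,0.01, -0.08,-2.35,1.7,-0.032,-0.043,0.01, -0.08,-2.35,1.7,-0.032,-0.043,0.01, -0.08,-2.35,1.7,-0.032,-0.043,0.01, -0.04,-1.2,0.9,-0.032,-0.043,0.01, -0.04,-0.6,0.4,-0.016,-0.02,0.005, 0,0,0,0,0,0]'
python3 - <<'E'
from h import *
rel([525,-108,200],down(0,np.radians(35)))
E
python3 look.py w4 seat_coarse:75 stand_coarse:0
```

```text
time: 6.07
tool_pos: [489.0, -66.7, 155.0]
tool_rot: [0.004, 0.494, -0.014, 0.869]
ft_force: [-0.2, 1.1, -1.8]
finger_gap: 20.3
total shift mm [-19.4 -40.5  54.8] turn [-0.02  -0.075  0.022] n 2 row [-0.932, -2.036, 2.749, -0.01, -0.037, 0.011]
path [[507.0, -87.0, 177.0], [525.0, -108.0, 200.0]]
[489.  -66.7 155. ] [-0.177 -0.34  -0.752  0.626  0.069 -0.131]
seat_coarse [224.5 242. ] 0.88 [ 610.4 -109.1   75. ]
seat_coarse [229.5 198.6] 0.64 [536.1 -95.5  75. ]
stand_coarse [229.5 199.3] 0.57 [ 623.9 -110.7    0. ]
```

View pics/w4.png

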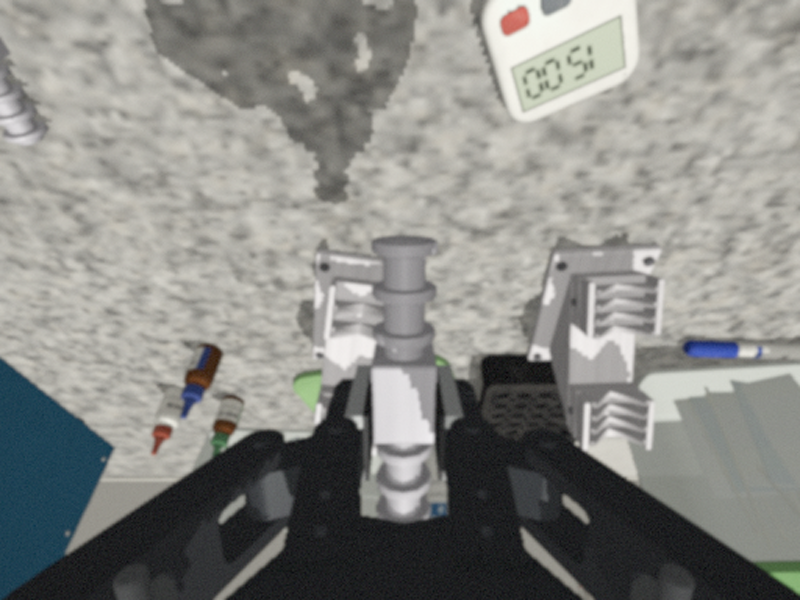

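The held stud at (405,380) hides the coarse stand at (345,320). The fine stand at (610,330) is clear. I'll shift sideways to get an unobstructed view.

```bash
python3 -m creep '[-0.8,1.5,2.0,0,-0.03,0, -0.8,2.0,2.0,0,-0.03,0, -0.5,1.5,1.0,0,-0.015,0, 0,0.5,0,0,0,0, 0,0,0,0,0,0]'
python3 look.py w5
```

```text
time: 6.63
tool_pos: [521.2, -4.1, 196.0]
tool_rot: [0.004, 0.466, -0.011, 0.885]
ft_force: [0.4, 0.7, -1.6]
finger_gap: 20.5
[521.2  -4.1 196. ] [ 0.003 -0.347 -0.701  0.616 -0.018  0.019]
```

View pics/w5.png

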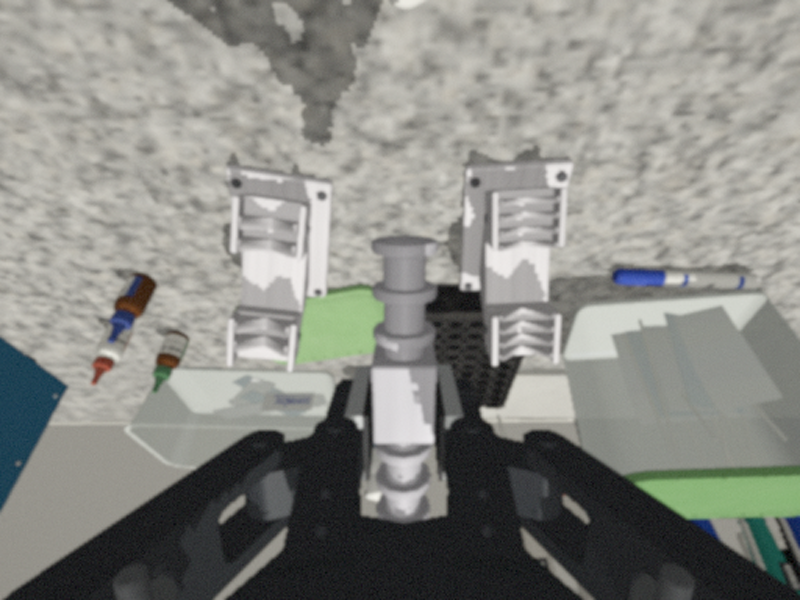

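Both grey stands are fully visible, with coarse at (268,265) and fine at (522,260). I'll enlarge them for corner picks.

Run:
```python
from h import *
im=np.load("w5.npz")["im"]
for n,(u0,v0,u1,v1) in dict(cs=(140,95,220,245),fs=(288,95,373,245)).items():
    for k,(a,b) in enumerate([(v0,v0+75),(v0+75,v1)]):
        c=im[a:b,u0:u1]; c=cv2.resize(c,None,fx=7,fy=7,interpolation=cv2.INTER_CUBIC)
        for i in range(0,c.shape[1],70): cv2.putText(c,str(u0+i//7),(i,8),0,.35,(0,0,255),1); cv2.line(c,(i,0),(i,c.shape[0]),(0,0,255),1) if 0 else cv2.line(c,(i,10),(i,16),(0,0,255),1)
        for i in range(0,c.shape[0],70): cv2.putText(c,str(a+i//7),(0,i+4),0,.35,(255,0,0),1)
        for i in range(0,c.shape[1],70):
            for j in range(0,c.shape[0],70): cv2.circle(c,(i,j),1,(0,255,0),-1)
        cv2.imwrite(f"pics/{n}{k}.png",c)
```

```text
(no output)
```

View pics/cs0.png

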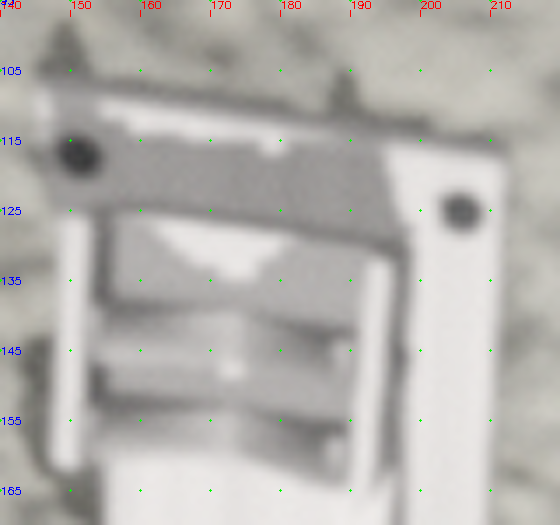

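View pics/cs1.png

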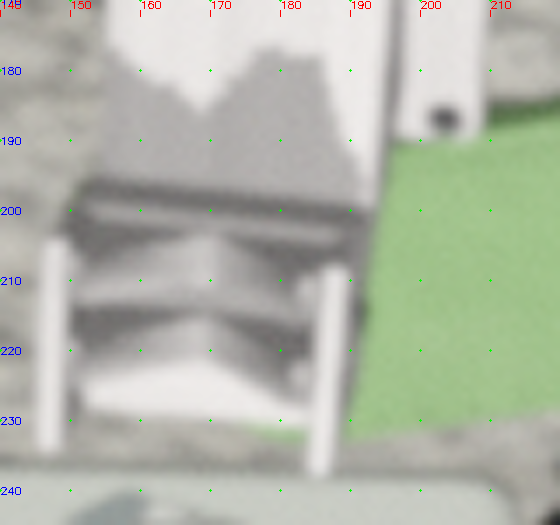

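View pics/fs0.png

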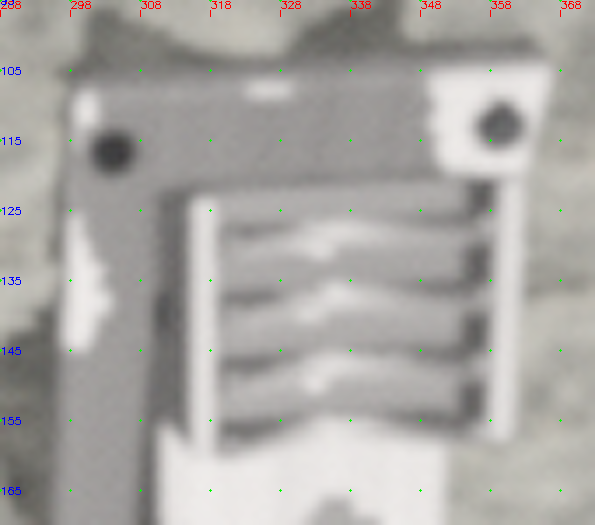

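View pics/fs1.png

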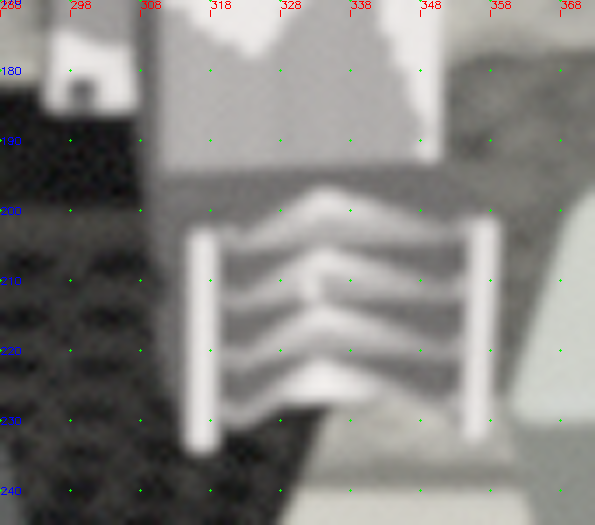

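```bash
cat > fit.py <<'E'
from h import *
from scipy.optimize import least_squares
d=np.load("w5.npz"); p={"camera_matrix":d["K"],"hand_eye":d["H"]}; s={"tool_pos":d["pos"],"tool_rot":d["rot"]}
xy=np.array([(x,y) for x in(-62,-24,24,62) for y in(-24,24)],float)
C=np.array([(148.7,125.3),(196.7,132),(146.9,162.3),(194.3,165.5),(145.6,204),(190.3,208),(144.7,234.5),(187.5,238)])
F=np.array([(315,123),(362.7,120.5),(315,159.5),(361.5,157.7),(314.7,203),(359.2,201.2),(314.3,234.5),(357.5,232.8)])
def fr(x,y,yaw,z=75,tilt=np.radians(35)):
    D=down(yaw,tilt); X=D[:,2];Z=-D[:,0]; return np.c_[X,np.cross(Z,X),Z],np.array([x,y,z])
if __name__=="__main__":
  for nm,P in(("coarse",C),("fine",F)):
    for fz in(0,1):
      def f(q):
        A,o=fr(*q[:3],z=75+(q[4] if fz else 0)); return (proj(p,np.c_[xy,np.full(8,q[3])]@A.T+o,s)-P).ravel()
      r=least_squares(f,[620,-104 if nm=="coarse" else 90,0,6,0][:5 if fz else 4],loss="soft_l1")
      print(nm,r.x.round(3),"res",f(r.x).reshape(-1,2).round(1).tolist())
E
python3 fit.py
```

```text
coarse [ 6.04932e+02 -1.05045e+02 -2.05000e-01  4.16800e+00] res [[0.1, -0.4], [-0.3, -0.2], [0.6, -0.9], [-0.9, 1.7], [0.5, -0.3], [-0.3, 0.3], [0.3, 0.1], [-0.1, 0.4]]
coarse [ 6.18124e+02 -1.07788e+02 -2.05000e-01  2.76590e+01 -1.92430e+01] res [[0.1, -0.4], [-0.3, -0.2], [0.6, -0.9], [-0.9, 1.7], [0.5, -0.3], [-0.3, 0.3], [0.3, 0.1], [-0.1, 0.4]]
fine [6.00933e+02 7.86290e+01 5.20000e-02 3.71900e+00] res [[-0.1, -0.0], [0.5, -0.4], [-0.1, 0.6], [-0.3, 0.0], [0.1, 0.0], [-0.3, 0.0], [0.4, -0.2], [-0.2, 0.0]]
fine [ 5.68668e+02  7.69500e+01  5.20000e-02 -5.26110e+01  4.61420e+01] res [[-0.1, -0.0], [0.5, -0.4], [-0.1, 0.6], [-0.3, 0.0], [0.1, 0.0], [-0.3, 0.0], [0.4, -0.2], [-0.2, 0.0]]
```

Run:
```python
from fit import *
out=[]
for cam,boxes in (("scene",[(285,165,347,235),(235,150,297,220)]),("side",[(185,145,250,195),(185,180,250,230)])):
    pc=vision.read_camera(cam); im=cv2.imread(f"pics/{cam}0.png")
    for q,b in zip([(604.9,-105,-.205),(600.9,78.6,.052)],boxes):
        A,o=fr(*q); P=proj(pc,np.c_[xy,np.full(8,6)]@A.T+o)
        c=cv2.resize(im[b[1]:b[3],b[0]:b[2]],(400,300),interpolation=cv2.INTER_CUBIC)
        for u in P: cv2.circle(c,(int((u[0]-b[0]+.5)*400/(b[2]-b[0])),int((u[1]-b[1]+.5)*300/(b[3]-b[1]))),2,(0,0,255),-1)
        out.append(c)
cv2.imwrite("pics/ov.png",np.vstack([np.hstack(out[:2]),np.hstack(out[2:])]))
```

```text
(no output)
```

View pics/ov.png

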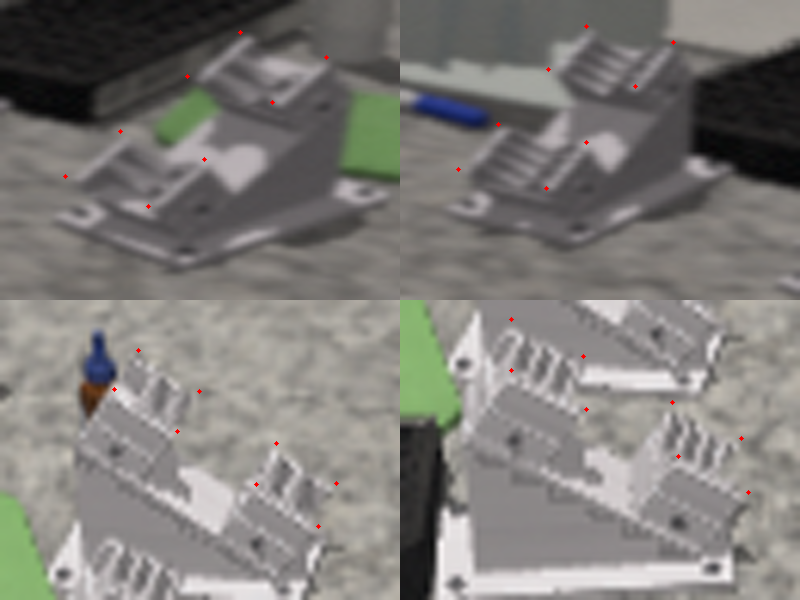

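```bash
python3 - <<'E'
from fit import *
s0=state(); print(s0["time"],s0["joint_velocities"].round(4),s0["tool_pos"].round(1),d["pos"].round(1), (R.from_quat(s0["tool_rot"]).inv()*R.from_quat(d["rot"])).as_rotvec().round(4))
p2=vision.read_camera("wrist"); im=p2["image"]; im1=d["im"]
print(cv2.phaseCorrelate(im1[:230,:230].mean(2).astype(float),im[:230,:230].mean(2).astype(float)))
np.savez("w6.npz",im=im,K=p2["camera_matrix"],H=p2["hand_eye"],pos=s0["tool_pos"],rot=s0["tool_rot"])
E
python3 - <<'E'
import cv2
for n in("scene","side"):
    im=cv2.imread(f"pics/{n}0.png")
    bs=[(285,165,347,235),(235,150,297,220)] if n=="scene" else [(190,150,245,200),(185,182,245,232)]
    for i,b in enumerate(bs):
        c=cv2.resize(im[b[1]:b[3],b[0]:b[2]],None,fx=8,fy=8,interpolation=cv2.INTER_CUBIC)
        for x in range(b[0],b[2]):
            for y in range(b[1],b[3]):
                if x%10==0 and y%10==0:
                    cv2.circle(c,((x-b[0])*8+4,(y-b[1])*8+4),1,(0,255,0),-1)
                    if y-b[1]<10 : cv2.putText(c,str(x),((x-b[0])*8+4,10),0,.35,(0,0,255))
                    if x-b[0]<10 : cv2.putText(c,str(y),(0,(y-b[1])*8+8),0,.35,(0,0,255))
        cv2.imwrite(f"pics/z_{n}{i}.png",c)
E
```

```text
6.7833 [-0.0208 -0.     -0.0037  0.0001 -0.0007  0.0007] [520.8  -5.9 195.4] [521.2  -4.1 196. ] [-0.002  -0.0007  0.0019]
((1.3531503878808167, 0.7332939713358257), 0.7449143217233463)
```

View pics/z_scene0.png

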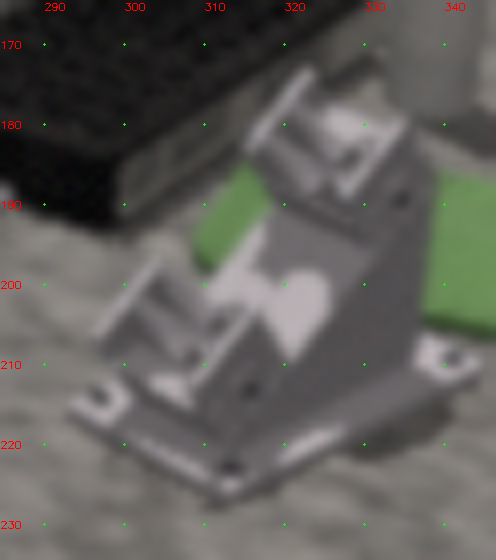

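View pics/z_side0.png

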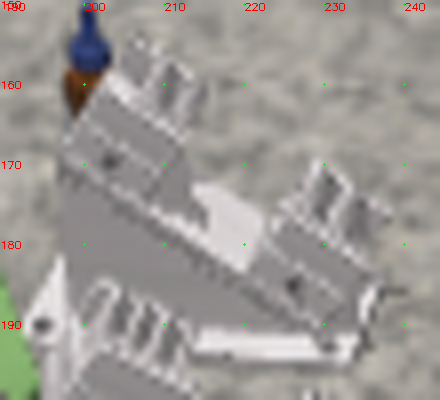

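View pics/z_scene1.png

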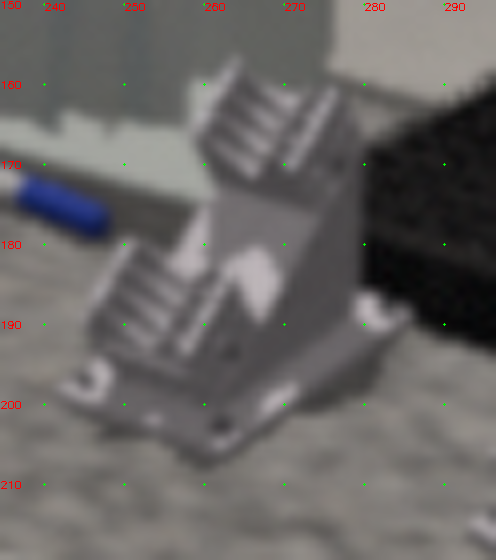

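View pics/z_side1.png

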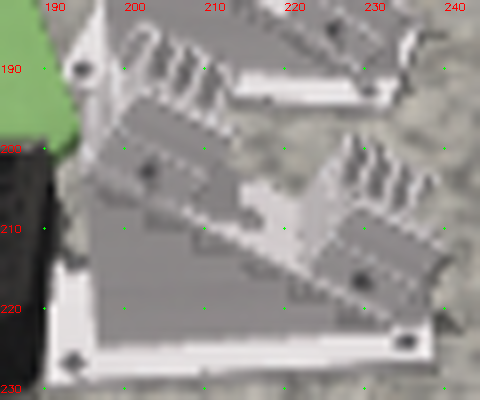

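The scene and side views put the stands about 2 px (4–6 mm) off the wrist fit, mostly in +x. So I'll take the wrist fit as approximate, hover above the gauge, and correct the stud against the teeth within the same wrist image.

```bash
cat > go.py <<'E'
from fit import *
import sys
# seat x y yaw hover o n
x,y,yaw,hov,o,ax=map(float,sys.argv[1:7]); n=int(sys.argv[7]) if len(sys.argv)>7 else None
A,c=fr(x,y,yaw); D=down(yaw,np.radians(35))
rel(c+A[:,2]*(hov-ax)-A[:,0]*o,D,n)
E
python3 go.py 608 -106.5 -.205 90 -3.5 7
```

```text
total shift mm [ 67.8 -89.7   9. ] turn [ 0.149 -0.009 -0.098] n 3 row [2.359, -2.898, 0.442, 0.05, -0.003, -0.033]
path [[537.0, -36.0, 179.0], [551.0, -66.0, 162.0], [564.0, -97.0, 145.0]]
```

```bash
python3 -m creep '[0,-2.2,0.2,0.04,0,-0.025, 1,-2.2,0.2,0.04,0,-0.025, 1,-2.0,0.2,0.04,0,-0.025, 1.5,-1.2,0.2,0.02,0,-0.02, 0.8,-0.2,0.1,0,0,0, 0,0,0,0,0,0, 0,0,0,0,0,0]'; python3 go.py 608 -106.5 -.205 90 -3.5 7
```

```text
time: 7.42
tool_pos: [542.4, -95.2, 160.2]
tool_rot: [0.047, 0.466, -0.093, 0.878]
ft_force: [0.6, 0.4, -1.6]
finger_gap: 20.6
total shift mm [24.8  2.4  9.5] turn [-0.001 -0.016  0.005] n 1 row [2.476, 0.243, 0.95, -0.001, -0.016, 0.005]
path [[564.0, -97.0, 145.0]]
```

```bash
python3 -m creep '[2.0,0.1,0.3,0,-0.005,0.002, 2.0,0.1,0.3,0,-0.005,0.002, 1.8,0.05,0.3,0,-0.005,0, 0.8,0,0,0,0,0, 0,0,0,0,0,0, 0,0,0,0,0,0]'; python3 go.py 608 -106.5 -.205 40 -3.5 7; python3 look.py w7
```

```text
time: 7.92
tool_pos: [587.8, -100.0, 112.3]
tool_rot: [0.047, 0.459, -0.089, 0.883]
ft_force: [-0.8, 0.1, -2.6]
finger_gap: 20.2
total shift mm [ 9.7 -2.3 -0.6] turn [ 0.002  0.001 -0.003] n 1 row [0.967, -0.228, -0.064, 0.002, 0.001, -0.003]
path [[592.0, -103.0, 104.0]]
[ 587.8 -100.   112.3] [-0.156 -0.139 -0.751  0.347 -0.026  0.038]
```

View pics/w7.png

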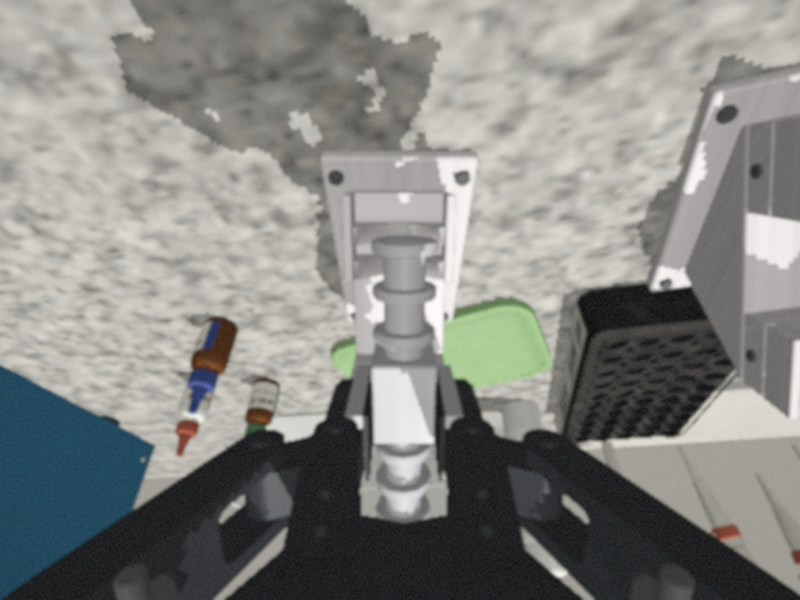

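The view shows the stud (405,240–520) above the coarse block, with rails at (350,250) and (447,250). The foot edge is level, so the yaw is right. I'll enlarge it.

```bash
cat > zoom.py <<'E'
from h import *
import sys
fn=sys.argv[1]; u0,v0,u1,v1=map(int,sys.argv[2:6]); im=np.load(fn+".npz")["im"]
f=min(790/(u1-u0),590/(v1-v0)); c=cv2.resize(im[v0:v1,u0:u1],None,fx=f,fy=f,interpolation=cv2.INTER_CUBIC)
for x in range(u0,u1):
    for y in range(v0,v1):
        if x%10==0 and y%10==0:
            P=(int((x-u0+.5)*f),int((y-v0+.5)*f)); cv2.circle(c,P,1,(0,255,0),-1)
            if y-v0<10: cv2.putText(c,str(x),(P[0]-8,10),0,.35,(0,0,255))
            if x-u0<10: cv2.putText(c,str(y),(0,P[1]+4),0,.35,(0,0,255))
cv2.imwrite(f"pics/{sys.argv[6]}.png",c)
E
python3 zoom.py w7 190 85 320 215 z7a;python3 zoom.py w7 200 195 315 340 z7b
```

```text
(no output)
```

View pics/z7a.png

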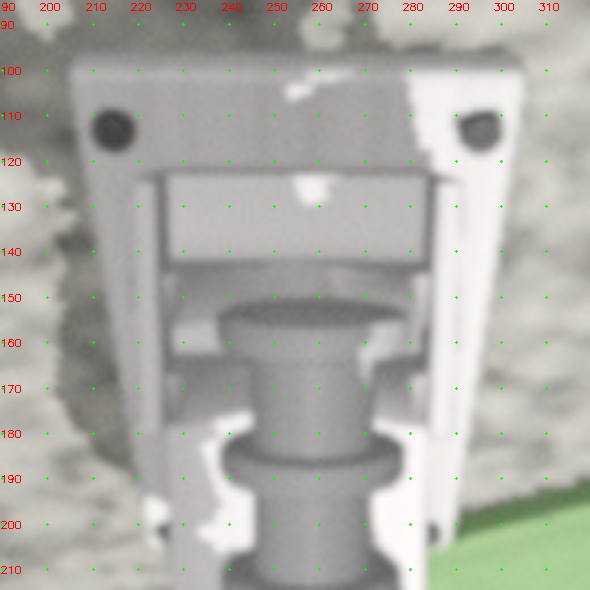

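View pics/z7b.png

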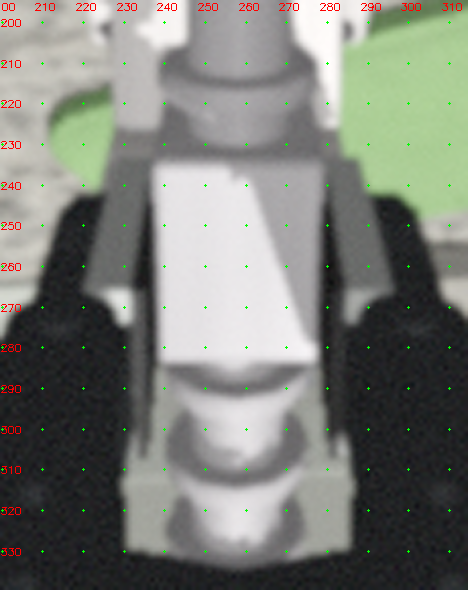

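Measured in the same image, the stud centre is at tool z ≈ -3.2 and the seat centre at tool z ≈ -7, and the seat is 2 mm towards -y. I'll correct by about -2 mm in y and -3.8 mm in z while descending 24 mm.

```bash
python3 -m creep '[0.4,-0.15,-0.25,0,0,0, 0.8,-0.1,-0.15,0,0,0, 0.8,0,0,0,0,0, 0.5,0,0,0,0,0, 0,0,0,0,0,0, 0,0,0,0,0,0]'; python3 go.py 605.5 -106.5 -.205 26 -3.2 7; python3 look.py w8; python3 zoom.py w8 190 95 320 225 z8a
```

```text
time: 8.47
tool_pos: [599.3, -104.8, 91.2]
tool_rot: [0.046, 0.457, -0.089, 0.884]
ft_force: [0.3, -0.6, -2.9]
finger_gap: 20.7
total shift mm [-2.1 -0.4 -0.8] turn [ 0.003  0.006 -0.003] n 1 row [-0.206, -0.036, -0.084, 0.003, 0.006, -0.003]
path [[597.0, -105.0, 92.0]]
[ 599.3 -104.8   91.2] [-0.163 -0.095 -0.769  0.281 -0.021  0.031]
```

View pics/z8a.png

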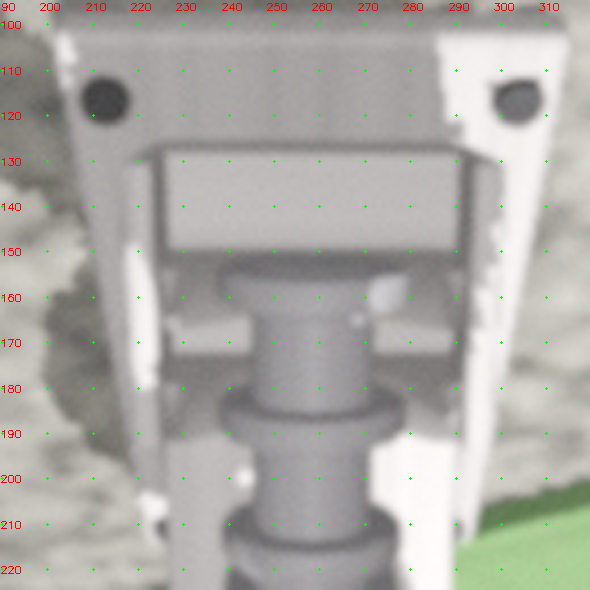

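```bash
cat > ov.py <<'E'
from h import *
import sys
fn=sys.argv[1]; kind=sys.argv[2]; T,Y,hs,o,ax,dyaw=map(float,sys.argv[3:9]); out=sys.argv[9]; u0,v0,u1,v1=map(int,sys.argv[10:14])
# tool-frame: seat centre at (hs, Y, T) ; stud centre at (-ax,0,o)
d=np.load(fn+".npz"); K=d["K"]; Hi=np.linalg.inv(d["H"]); im=d["im"]
def pr(P):
    P=np.atleast_2d(P); c=P@Hi[:3,:3].T+Hi[:3,3]; k=c@K.T; return k[:,:2]/k[:,2:]
f=min(790/(u1-u0),590/(v1-v0)); c=cv2.resize(im[v0:v1,u0:u1],None,fx=f,fy=f,interpolation=cv2.INTER_CUBIC)
def line(P,col,cl=False):
    q=((pr(P)-[u0,v0]+.5)*f).astype(int); cv2.polylines(c,[q.reshape(-1,1,2)],cl,col,1,cv2.LINE_AA)
def S(x,y,z): # seat frame->tool ; seat x=tool z, seat z=-tool x, seat y: x cross.. 
    cy,sy=np.cos(dyaw),np.sin(dyaw); return [hs-z, Y+YS*(x*sy+y*cy), T+x*cy-y*sy]
YS=1
teeth=[30,45] if kind=="coarse" else [25,35,45,55]; w=3.75 if kind=="coarse" else 1.5
rid=[22.5,37.5,52.5] if kind=="coarse" else [20,30,40,50]; rw=2 if kind=="coarse" else 1.5
for sg in(-1,1):
    for y in(-24,24): line([S(sg*24,y,6),S(sg*62,y,6)],(0,0,255))
    for x in(24,62): line([S(sg*x,-24,6),S(sg*x,24,6)],(0,0,255))
    for t in teeth:
        for e in(-w,w): line([S(sg*t+sg*e,y,6) for y in(-24,-16)],(255,0,0)); line([S(sg*t+sg*e,y,6) for y in(16,24)],(255,0,0)); line([S(sg*t+sg*e,-16,6),S(sg*t+sg*e,0,-9),S(sg*t+sg*e,16,6)],(255,0,0))
    a=np.linspace(0,np.pi,15)
    for r in rid:
        for e in(-rw,rw): line(np.c_[-ax-10.8*np.sin(a),10.8*np.cos(a),np.full(15,o+sg*r+e)],(0,200,0))
line([[-ax-11,y,o+x] for x,y in((-15,-11),(-15,11),(15,11),(15,-11))],(0,200,200),True)
cv2.imwrite(f"pics/{out}.png",c)
E
python3 ov.py w8 coarse -5.5 0 17 -3.2 7 0 o8 190 95 320 340
```

```text
(no output)
```

View pics/o8.png

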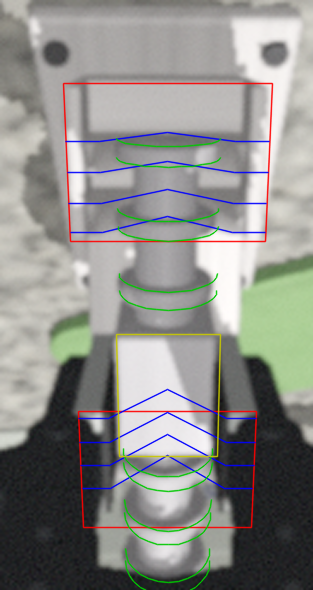

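```bash
python3 ov.py w8 coarse -5.5 0 17 -3.2 7 0 o8b 205 120 310 200;python3 ov.py w8 coarse -5.5 0 17 -3.2 7 0 o8c 205 175 310 255
```

```text
(no output)
```

View pics/o8b.png

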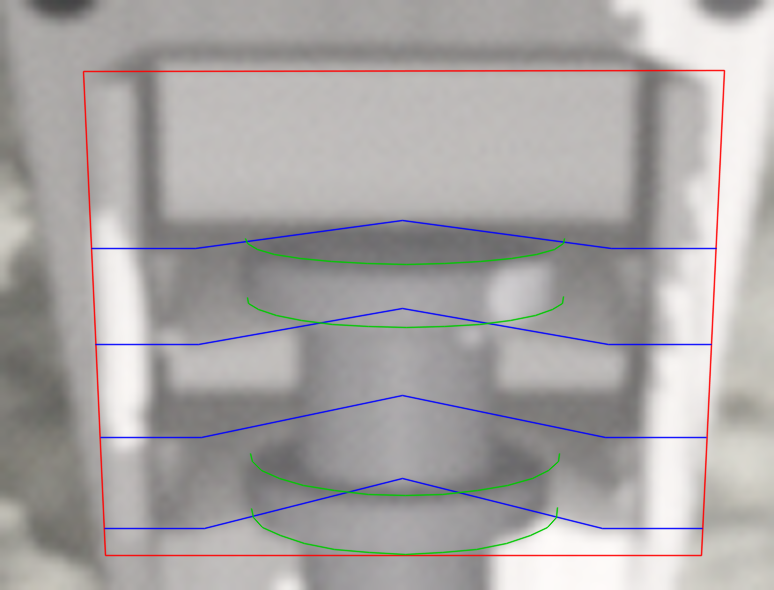

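View pics/o8c.png

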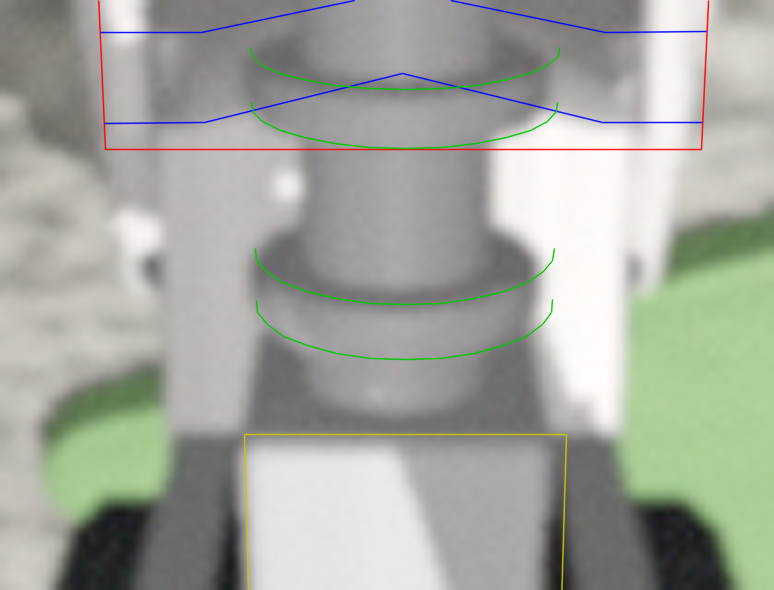

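The overlay matches well: stud at tool z -3.2, seat at -5.5, y aligned, hover about 24 mm. I'll move -2.3 mm along tool z, descend a little, and recheck.

```bash
python3 -m creep '[0,0,-0.2,0,0.003,0, 0.2,0,-0.15,0,0.003,0, 0.3,0,0,0,0,0, 0.2,0,0,0,0,0, 0,0,0,0,0,0, 0,0,0,0,0,0]'; python3 go.py 605.5 -106.5 -.205 16 -3.2 7; python3 look.py w9; python3 ov.py w9 coarse -3.2 0 9 -3.2 7 0 o9 205 110 310 200
```

```text
time: 9.02
tool_pos: [600.7, -105.1, 83.2]
tool_rot: [0.047, 0.459, -0.089, 0.883]
ft_force: [-0.5, -0.3, -2.3]
finger_gap: 20.7
total shift mm [ 0.6 -0.4  2.6] turn [ 0.003 -0.    -0.003] n 1 row [0.063, -0.042, 0.258, 0.003, -0.0, -0.003]
path [[603.0, -106.0, 84.0]]
[ 600.7 -105.1   83.2] [-0.163 -0.081 -0.772  0.269 -0.021  0.031]
```

View pics/o9.png

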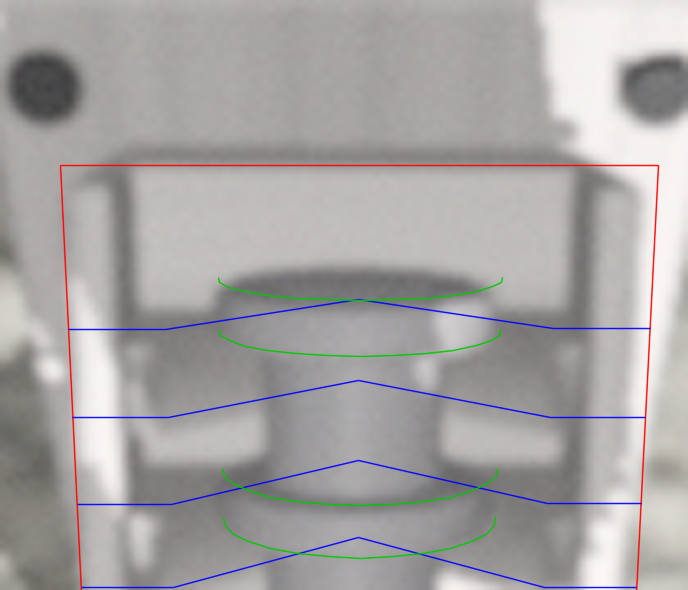

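The ridges line up with the gaps to within about 0.7 mm, so I'll descend in small steps and watch the force.

```bash
python3 -m creep '[0.3,0,0.03,0,0,0, 0.3,0,0,0,0,0, 0.3,0,0,0,0,0, 0.15,0,0,0,0,0, 0,0,0,0,0,0]'; python3 go.py 605.5 -106.5 -.205 0 -3.2 7
```

```text
time: 9.48
tool_pos: [607.7, -106.5, 74.3]
tool_rot: [0.047, 0.459, -0.089, 0.883]
ft_force: [-0.5, -0.2, -1.9]
finger_gap: 20.8
total shift mm [ 5.2 -0.5  1.9] turn [ 0.003  0.001 -0.003] n 1 row [0.523, -0.047, 0.186, 0.003, 0.001, -0.003]
path [[612.0, -108.0, 71.0]]
```

```bash
python3 -m creep '[0.2,0,0,0,0,0, 0.2,0,0,0,0,0, 0,0,0,0,0,0]'; python3 go.py 605.5 -106.5 -.205 0 -3.2 7
```

```text
time: 9.73
tool_pos: [610.1, -107.0, 70.5]
tool_rot: [0.047, 0.459, -0.089, 0.883]
ft_force: [-0.1, -0.1, -2.5]
finger_gap: 20.3
total shift mm [ 0.6 -0.5  2. ] turn [ 0.003  0.    -0.003] n 1 row [0.063, -0.049, 0.204, 0.003, 0.0, -0.003]
path [[612.0, -108.0, 71.0]]
```

```bash
python3 -m creep '[0.15,0,0,0,0,0, 0.1,0,0,0,0,0, 0,0,0,0,0,0]'; python3 go.py 605.5 -106.5 -.205 0 -3.2 7; python3 look.py w10;  python3 zoom.py w10 195 100 325 250 z10
```

```text
time: 9.98
tool_pos: [610.6, -107.0, 70.1]
tool_rot: [0.047, 0.459, -0.089, 0.883]
ft_force: [-0.3, 0.9, -1.2]
finger_gap: 20.5
total shift mm [ 0.  -0.5  1.8] turn [ 0.003  0.001 -0.003] n 1 row [0.005, -0.055, 0.18, 0.003, 0.001, -0.003]
path [[612.0, -108.0, 71.0]]
[ 610.6 -107.    70.1] [-0.164 -0.046 -0.774  0.231 -0.02   0.031]
```

View pics/z10.png

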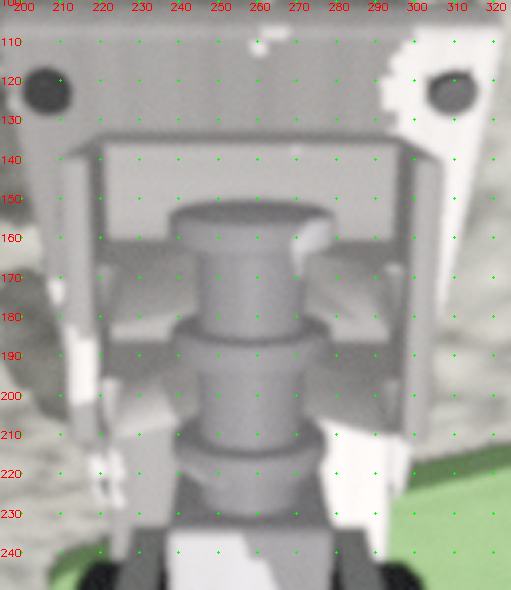

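```bash
python3 -m creep '[0.2,0,0,0,0,0, 0.2,0,0,0,0,0]'; python3 go.py 605.5 -106.5 -.205 0 -3.2 7
```

```text
time: 10.2
tool_pos: [611.3, -107.2, 69.7]
tool_rot: [0.047, 0.459, -0.089, 0.883]
ft_force: [-41.9, 8.1, 37.7]
finger_gap: 20.5
total shift mm [-0.7 -0.5  1.4] turn [ 0.003  0.002 -0.003] n 1 row [-0.067, -0.052, 0.142, 0.003, 0.002, -0.003]
path [[612.0, -108.0, 71.0]]
```

Contact came at the nominal seat height (a wrong fit would sit 5 mm proud), with the force along the cradle normal. I'll relax and release.

```bash
python3 -m creep '[-0.03,0,0,0,0,0, 0,0,0,0,0,0]' ; python3 -m creep '[0,0,0,0,0,0, 0,0,0,0,0,0, 0,0,0,0,0,0, 0,0,0,0,0,0]' 4.2; python3 look.py w11
```

```text
time: 10.37
tool_pos: [610.9, -107.1, 71.5]
tool_rot: [0.046, 0.458, -0.089, 0.883]
ft_force: [0.5, 1.0, -1.7]
finger_gap: 20.5
time: 10.7
tool_pos: [613.0, -107.4, 73.0]
tool_rot: [0.046, 0.456, -0.089, 0.884]
ft_force: [-0.8, -0.1, -0.4]
finger_gap: 42.1
[ 613.  -107.4   73. ] [-0.164 -0.047 -0.772  0.228 -0.02   0.03 ]
```

View pics/w11.png

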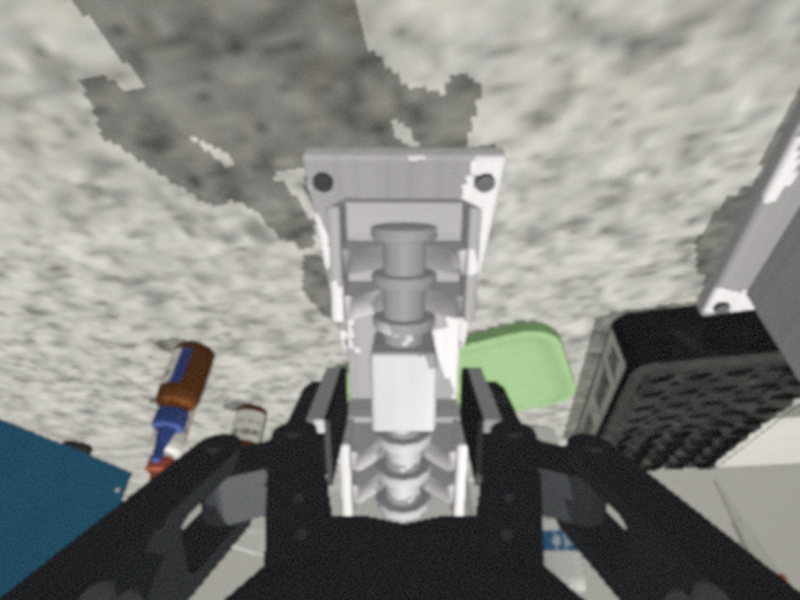

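The stud is released and sitting in the cradle, with its ridges at (405,240), (405,285) and (405,330) between the teeth. I'll retreat and check.

```bash
python3 -m creep '[-1,0,0,0,0,0, -2.5,0,0,0,0,0, -3,0,0,0,0,0, -3,0,0,0,0,0, -2,0,0,0,0,0, 0,0,0,0,0,0, 0,0,0,0,0,0]'; python3 look.py w12; python3 zoom.py w12 200 90 320 260 z12
```

```text
time: 11.33
tool_pos: [543.2, -93.5, 171.5]
tool_rot: [0.046, 0.457, -0.089, 0.884]
ft_force: [0.3, -0.1, 0.3]
finger_gap: 42.1
[543.2 -93.5 171.5] [-0.158 -0.281 -0.721  0.515 -0.024  0.036]
```

View pics/z12.png

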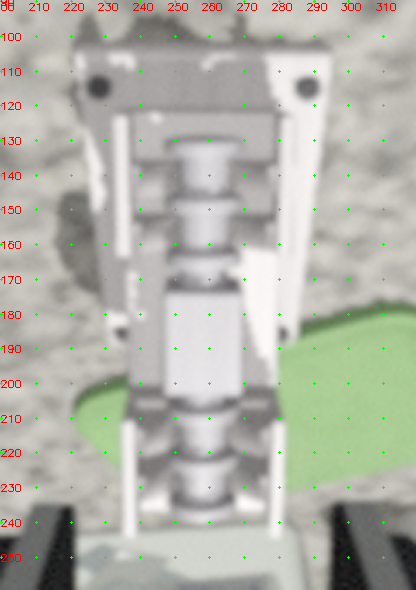

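The coarse stud is fully seated and symmetric. On to the fine stud.

Run:
```python
from h import *
rel([405,-280,180],down(0.0),n=9)
```

```text
total shift mm [ -64.1 -210.3  -75.4] turn [-0.194  0.614  0.061] n 9 row [-0.514, -2.236, -1.22, -0.022, 0.068, 0.007]
path [[526.0, -113.0, 169.0], [493.0, -153.0, 166.0], [461.0, -194.0, 167.0], [432.0, -236.0, 172.0], [405.0, -280.0, 180.0]]
```

```bash
python3 -m creep '[-0.5,-2.2,-1.2,-0.022,0.068,0.007, -0.5,-2.2,-1.2,-0.022,0.068,0.007, -0.5,-2.2,-1.2,-0.022,0.068,0.007, -0.5,-2.2,-1.2,-0.022,0.068,0.007, -0.5,-2.2,-1.2,-0.022,0.068,0.007, -0.5,-2.2,-1.2,-0.022,0.068,0.007, -0.5,-2.2,-1.2,-0.022,0.068,0.007, -0.5,-1.8,-1.0,-0.022,0.068,0.007, -0.3,-0.9,-0.5,-0.01,0.05,0.004, 0,0,0,0,0,0, 0,0,0,0,0,0]' 5.5
python3 look.py w13 mid_fine:11
python3 - <<'E'
from h import *
rel([405,-280,180],down(0.0))
E
```

```text
time: 12.3
tool_pos: [412.0, -268.0, 162.8]
tool_rot: [0.003, 0.715, 0.007, 0.699]
ft_force: [0.1, 0.3, 0.0]
finger_gap: 54.8
[ 412.  -268.   162.8] [-0.577  0.094 -0.226  1.278  0.    -0.582]
mid_fine [251.5 179.1] 0.64 [ 405.4 -273.6   11. ]
total shift mm [-17.  -12.6  -7.1] turn [ 0.006 -0.022 -0.015] n 1 row [-1.701, -1.259, -0.706, 0.006, -0.022, -0.015]
path [[405.0, -280.0, 180.0]]
```

View pics/w13.png

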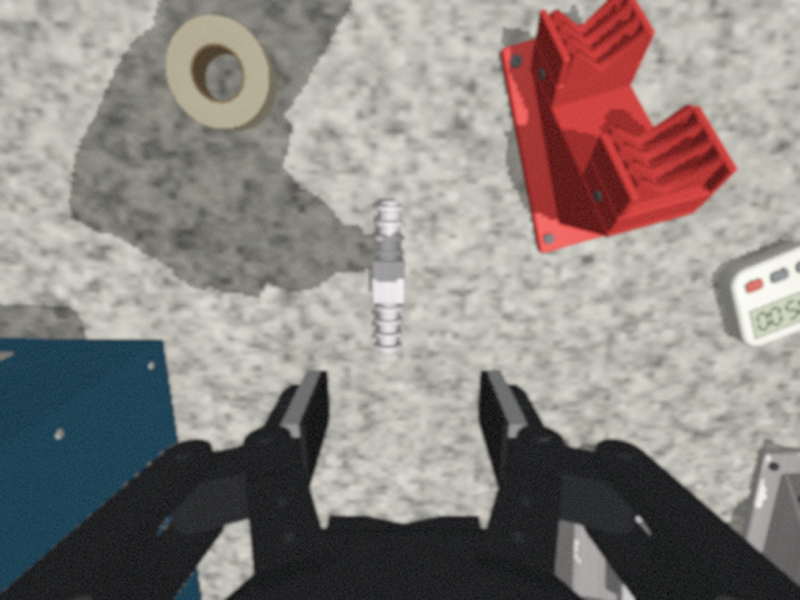

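The fine stud (four ridges per end) is at (389,277), with ends at (388,200) and (389,352). The blue bath and the red stand are clear of the jaws.

```bash
python3 seg.py w13 225 115 275 240;  python3 - <<'E'
from h import *
d=np.load("w13.npz"); p={"camera_matrix":d["K"],"hand_eye":d["H"]}; s={"tool_pos":d["pos"],"tool_rot":d["rot"]}
A=onz(p,(248.5,128),11,s);B=onz(p,(249,225.3),11,s); print(A,B,(A+B)/2,np.linalg.norm(A-B),np.arctan2(*(B-A)[1::-1]))
E
python3 zoom.py w13 225 115 275 240 z13
```

```text
b med 132.0 127
[  13   13   21   98 1656] ((248.0, 176.5), (97.0, 20.0), 90.0)
len 111.0 wid 22.7 centre [ 405.3 -277.5] mean [ 403.7 -277.5] yaw -0.0113
[ 349.86842543 -276.7295806    11.        ] [ 461.15012158 -276.62032743   11.        ] [ 405.5092735  -276.67495401   11.        ] 111.28174977768508 0.0009817709404569906
```

View pics/z13.png

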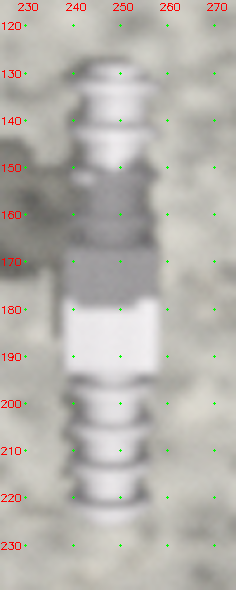

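Run:
```python
from h import *
rel([404,-277,3],down(-0.003))
```

```text
total shift mm [160.  -12.2  -4.1] turn [ 0.009 -0.022 -0.015] n 5 row [3.2, -0.225, -0.11, 0.002, -0.004, -0.003]
path [[410.0, -269.0, 131.0], [408.0, -271.0, 99.0], [407.0, -273.0, 67.0], [405.0, -275.0, 35.0], [404.0, -277.0, 3.0]]
```

```bash
python3 -m creep '[2.5,-0.25,-0.1,0.002,-0.005,-0.004, 3.2,-0.25,-0.1,0.002,-0.005,-0.004, 3.2,-0.25,-0.1,0.002,-0.005,-0.004, 2.5,-0.2,0,0.002,-0.005,-0.003, 1.2,-0.1,0,0,0,0, 0.5,0,0,0,0,0, 0,0,0,0,0,0]'
python3 - <<'E'
from h import *
rel([404,-277,3],down(-0.003))
E
```

```text
time: 12.98
tool_pos: [407.7, -270.8, 27.5]
tool_rot: [-0.003, 0.703, -0.0, 0.711]
ft_force: [-0.2, -0.5, -0.2]
finger_gap: 55.0
total shift mm [24.5 -6.1 -4. ] turn [0.007 0.011 0.004] n 1 row [2.449, -0.605, -0.395, 0.007, 0.011, 0.004]
path [[404.0, -277.0, 3.0]]
```

```bash
python3 -m creep '[0.7,-0.4,-0.3,0.004,0.006,0.002, 0.8,-0.3,-0.15,0.003,0.004,0, 0.5,-0.1,0,0,0,0, 0.3,0,0,0,0,0, 0,0,0,0,0,0]'
python3 - <<'E'
from h import *
rel([404,-277,3],down(-0.003))
E
python3 look.py w14
```

```text
time: 13.4
tool_pos: [405.1, -279.9, 5.9]
tool_rot: [-0.001, 0.705, -0.003, 0.709]
ft_force: [-1.2, -0.6, -0.1]
finger_gap: 54.9
total shift mm [ 2.9  2.9 -1.1] turn [0.001 0.006 0.005] n 1 row [0.292, 0.292, -0.111, 0.001, 0.006, 0.005]
path [[404.0, -277.0, 3.0]]
[ 405.1 -279.9    5.9] [-0.604  0.163 -0.509  0.892 -0.001 -0.602]
```

View pics/w14.png

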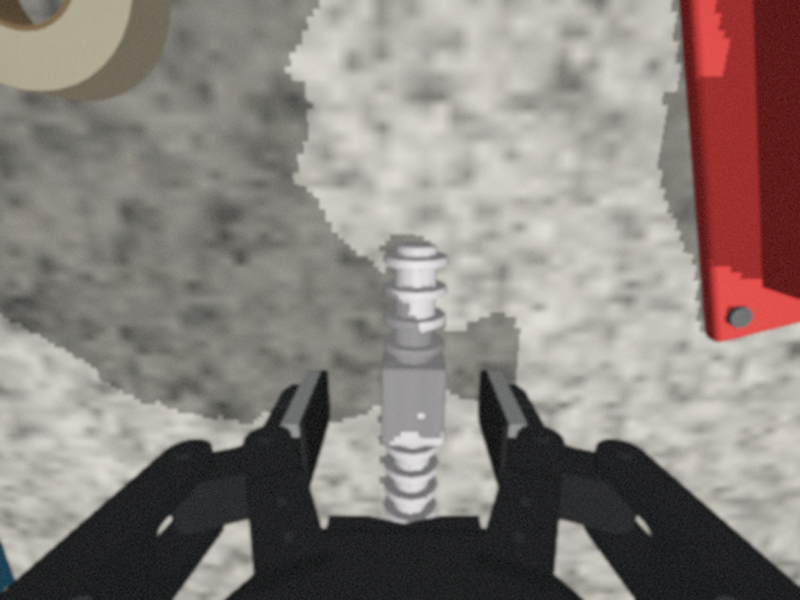

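The stud is centred at column 414 against a jaw centre of 403, so it is about 3 mm to +y. I'll correct and close.

```bash
python3 -m creep '[0.1,0.25,-0.1,0,0.004,0.003, 0.1,0.05,0,0,0,0, 0,0,0,0,0,0]'; python3 -m creep '[0,0,0,0,0,0, 0,0,0,0,0,0, 0,0,0,0,0,0, 0,0,0,0,0,0, 0,0,0,0,0,0]' 1.5 60
python3 - <<'E'
from h import *
rel([404,-277,3],down(-0.003))
E
```

```text
time: 13.7
tool_pos: [404.8, -277.2, 4.9]
tool_rot: [-0.0, 0.706, -0.002, 0.708]
ft_force: [-0.2, 0.2, -1.6]
finger_gap: 55.2
time: 14.12
tool_pos: [405.4, -277.3, 5.8]
tool_rot: [-0.0, 0.706, -0.002, 0.709]
ft_force: [0.0, -0.4, -1.5]
finger_gap: 20.3
total shift mm [ 2.8  0.3 -1.4] turn [0.001 0.004 0.004] n 1 row [0.275, 0.034, -0.141, 0.001, 0.004, 0.004]
path [[404.0, -277.0, 3.0]]
```

```bash
python3 -m creep '[-1.5,0,0,0,0,0, -3.5,0,0,0,0,0, -3.5,0,0,0,0,0, -3.5,0,0,0,0,0, -2.5,0,0,0,0,0, -0.5,0,0,0,0,0, 0,0,0,0,0,0]'
python3 go.py 601 78.6 .052 95 -2 6 16; python3 look.py w15; python3 zoom.py w15 200 130 315 340 z15
```

```text
time: 14.7
tool_pos: [401.9, -274.9, 158.3]
tool_rot: [0.001, 0.708, -0.0, 0.706]
ft_force: [-0.4, -0.7, -2.4]
finger_gap: 20.7
total shift mm [  9.2 351.3 148.9] turn [-0.053 -0.614  0.015] n 16 row [0.345, 2.171, 0.943, -0.003, -0.038, 0.001]
path [[411.0, -253.0, 155.0], [450.0, -166.0, 145.0], [488.0, -78.0, 141.0], [525.0, 10.0, 143.0]]
[ 401.9 -274.9  158.3] [-5.990e-01  6.800e-02 -2.640e-01  1.243e+00 -1.000e-03 -5.970e-01]
```

View pics/z15.png

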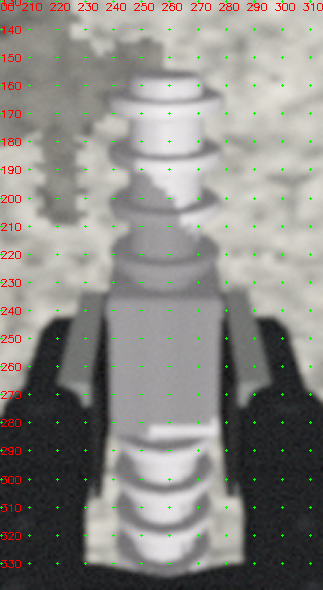

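```bash
python3 -m creep '[0.1,2.2,0.95,-0.003,-0.038,0.001, 0.1,2.2,0.95,-0.003,-0.038,0.001, 0.2,2.2,0.95,-0.003,-0.038,0.001, 0.2,2.2,0.95,-0.003,-0.038,0.001, 0.3,2.2,0.95,-0.003,-0.038,0.001, 0.3,2.2,0.95,-0.003,-0.038,0.001, 0.3,2.2,0.95,-0.003,-0.038,0.001, 0.3,2.2,0.95,-0.003,-0.038,0.001, 0.3,2.2,0.95,-0.003,-0.038,0.001, 0.3,2.2,0.95,-0.003,-0.038,0.001, 0.3,2.2,0.95,-0.003,-0.038,0.001, 0.3,2.2,0.95,-0.003,-0.038,0.001, 0.3,2.2,0.95,-0.003,-0.038,0.001, 0.3,1.8,0.8,-0.003,-0.038,0.001, 0.2,0.9,0.4,-0.003,-0.03,0.001, 0,0,0,0,0,0]'
python3 go.py 601 78.6 .052 90 -2 6
```

```text
time: 16.08
tool_pos: [522.9, 56.9, 115.2]
tool_rot: [-0.003, 0.496, 0.023, 0.868]
ft_force: [-0.3, -0.1, -2.3]
finger_gap: 20.4
total shift mm [-8.9 18.5 42.9] turn [-0.018 -0.077 -0.01 ] n 2 row [-0.404, 0.913, 2.159, -0.009, -0.039, -0.005]
path [[539.0, 66.0, 130.0], [555.0, 76.0, 145.0]]
```

```bash
python3 -m creep '[-0.6,0.6,1.2,-0.006,-0.025,-0.003, -0.5,0.6,1.4,-0.006,-0.025,-0.003, -0.3,0.3,0.9,-0.003,-0.02,-0.002, 0,0,0.3,0,0,0, 0,0,0,0,0,0, 0,0,0,0,0,0]'
python3 go.py 601 78.6 .052 50 -2 6
```

```text
time: 16.58
tool_pos: [547.3, 72.2, 146.2]
tool_rot: [-0.011, 0.465, 0.022, 0.885]
ft_force: [0.5, 0.3, -0.8]
finger_gap: 20.4
total shift mm [45.3  3.6  5.7] turn [-0.002 -0.009  0.001] n 2 row [2.264, 0.18, 0.282, -0.001, -0.004, 0.0]
path [[562.0, 75.0, 129.0], [577.0, 77.0, 112.0]]
```

```bash
python3 -m creep '[1.2,0.1,0.2,0,-0.004,0, 1.5,0.1,0.2,0,-0.004,0, 1.3,0.1,0.1,0,0,0, 0.5,0,0,0,0,0, 0,0,0,0,0,0, 0,0,0,0,0,0]'
python3 go.py 601 78.6 .052 45 -2 6; python3 look.py w16; python3 ov.py w16 fine -2 0 40 -2 6 0 o16 190 85 320 215
```

```text
time: 17.08
tool_pos: [579.1, 74.2, 112.7]
tool_rot: [-0.01, 0.461, 0.02, 0.887]
ft_force: [0.2, 0.7, -0.6]
finger_gap: 20.5
total shift mm [ 4.5  3.3 -1.5] turn [-0.005  0.001  0.004] n 1 row [0.455, 0.327, -0.15, -0.005, 0.001, 0.004]
path [[580.0, 78.0, 108.0]]
[579.1  74.2 112.7] [ 0.161 -0.163 -0.768  0.357 -0.066  0.095]
```

View pics/o16.png

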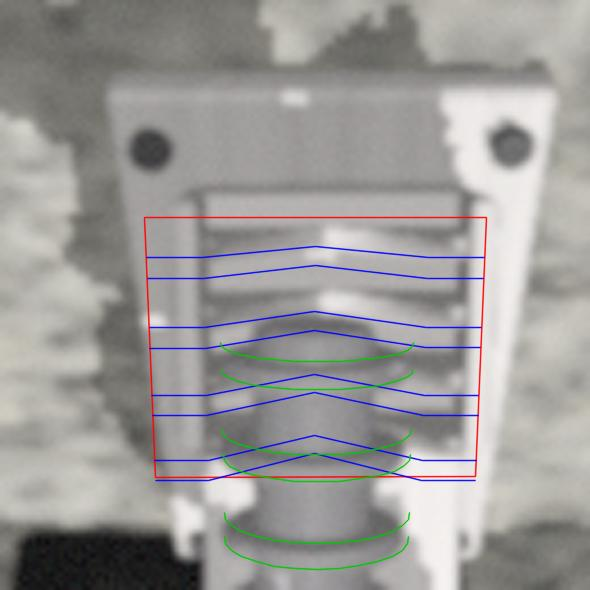

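```bash
python3 ov.py w16 fine -5.5 2.3 45 -2 6 0 o16 200 105 310 190; python3 ov.py w16 fine -5.5 2.3 45 -2 6 0 o16b 205 165 315 250
```

```text
(no output)
```

View pics/o16.png

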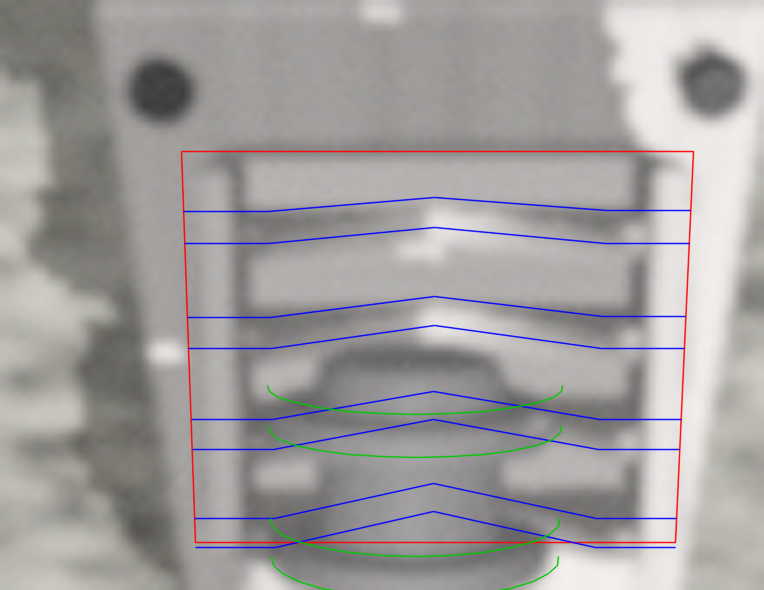

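View pics/o16b.png

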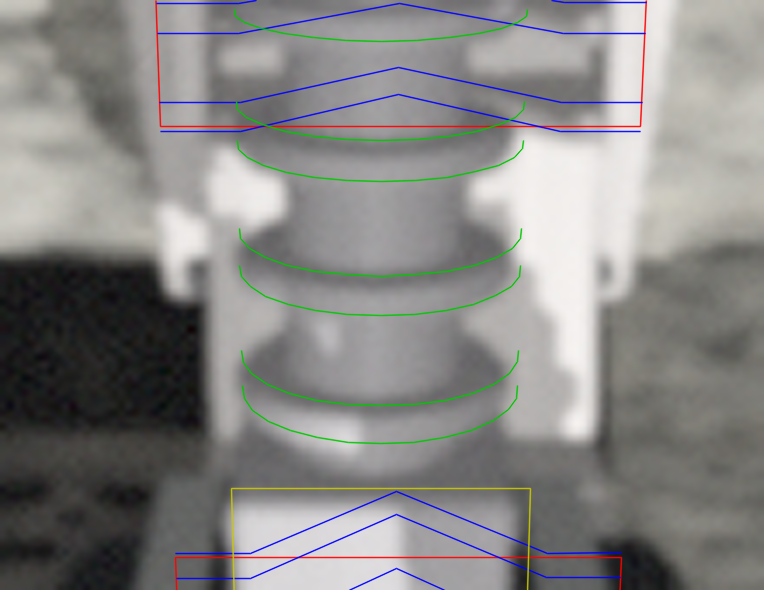

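The overlay puts the seat 3.5 mm towards tool -z and 3 mm towards +y relative to the stud, at a hover of about 50 mm. I'll correct while descending.

```bash
python3 -m creep '[0.4,0.2,-0.2,-0.003,0,0.002, 0.8,0.15,-0.2,-0.002,0,0.002, 0.9,0,0,0,0,0, 0.5,0,0,0,0,0, 0,0,0,0,0,0, 0,0,0,0,0,0]'
python3 go.py 601 78.6 .052 25 -2 6; python3 look.py w17; python3 ov.py w17 fine -2 0 18 -2 6.5 0 o17 200 110 315 200;python3 ov.py w17 fine -2 0 18 -2 6.5 0 o17b 200 170 315 260
```

```text
time: 17.63
tool_pos: [591.6, 78.6, 88.7]
tool_rot: [-0.012, 0.46, 0.023, 0.887]
ft_force: [-0.1, -0.3, -2.0]
finger_gap: 20.4
total shift mm [-2.4 -0.5  1.8] turn [-0.     0.003 -0.001] n 1 row [-0.237, -0.05, 0.181, -0.0, 0.003, -0.001]
path [[592.0, 78.0, 92.0]]
[591.6  78.6  88.7] [ 0.163 -0.113 -0.788  0.285 -0.063  0.091]
```

View pics/o17.png

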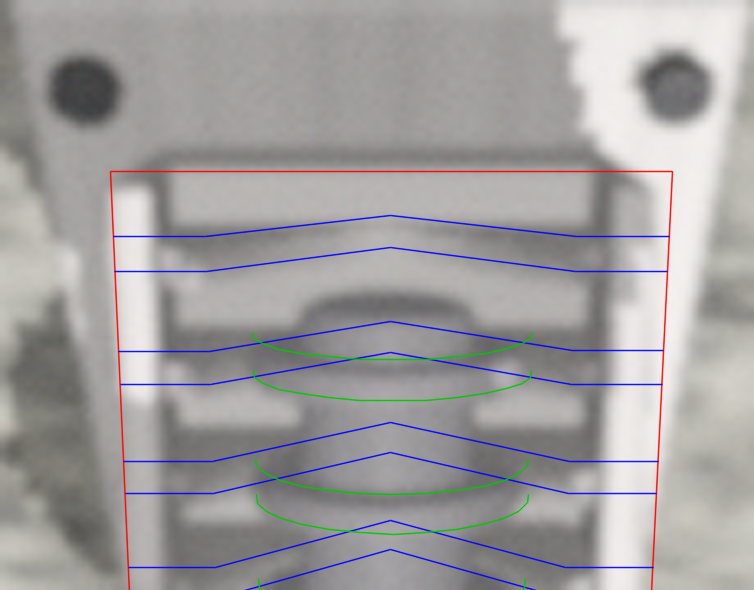

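View pics/o17b.png

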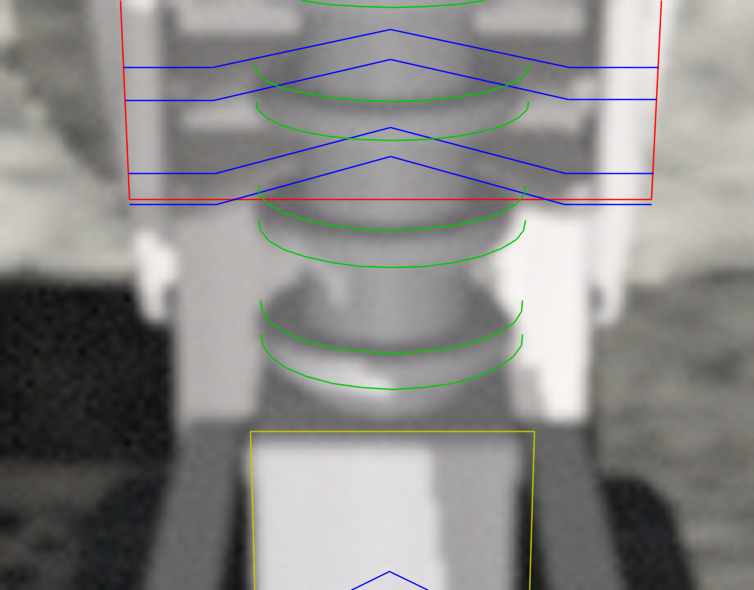

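Stud and seat now agree within about 0.3 mm along the axis and 0.5 mm across. I'll descend in small steps.

```bash
python3 -m creep '[0.3,-0.03,0,0,0,0, 0.4,0,0,0,0,0, 0.4,0,0,0,0,0, 0.3,0,0,0,0,0, 0.1,0,0,0,0,0, 0,0,0,0,0,0]'; python3 go.py 601 78.6 .052 0 -2 6; python3 look.py w18; python3 ov.py w18 fine -2 0 8 -1.8 6.5 0 o18 200 110 315 200
```

```text
time: 18.18
tool_pos: [601.5, 78.8, 75.9]
tool_rot: [-0.012, 0.46, 0.024, 0.888]
ft_force: [-0.9, -0.9, -1.3]
finger_gap: 20.7
total shift mm [ 6.5 -0.2  1.1] turn [-0.     0.004 -0.001] n 1 row [0.648, -0.022, 0.108, -0.0, 0.004, -0.001]
path [[606.0, 79.0, 71.0]]
[601.5  78.8  75.9] [ 0.16  -0.079 -0.791  0.246 -0.061  0.089]
```

View pics/o18.png

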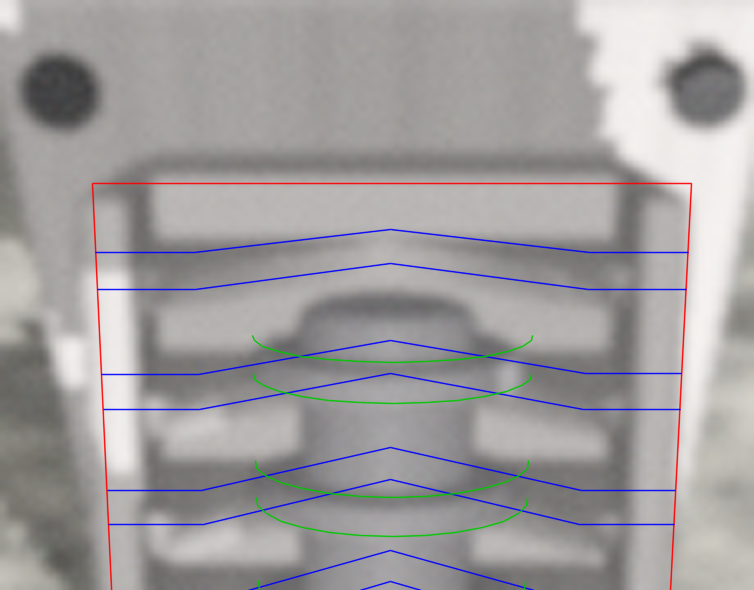

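```bash
python3 -m creep '[0.2,0,0,0,0,0, 0.25,0,0,0,0,0, 0.2,0,0,0,0,0, 0,0,0,0,0,0]'; python3 go.py 601 78.6 .052 0 -2 6
```

```text
time: 18.57
tool_pos: [605.7, 79.1, 70.9]
tool_rot: [-0.012, 0.459, 0.024, 0.888]
ft_force: [-2.3, -0.5, 0.3]
finger_gap: 20.5
total shift mm [-0.  -0.2  0.5] turn [-0.     0.005 -0.001] n 1 row [-0.005, -0.025, 0.049, -0.0, 0.005, -0.001]
path [[606.0, 79.0, 71.0]]
```

```bash
python3 -m creep '[0.15,0,0,0,0,0, 0.15,0,0,0,0,0]'; python3 go.py 601 78.6 .052 0 -2 6
```

```text
time: 18.73
tool_pos: [606.0, 79.2, 70.6]
tool_rot: [-0.012, 0.459, 0.024, 0.888]
ft_force: [-30.8, -3.3, 28.6]
finger_gap: 20.3
total shift mm [-0.5 -0.4  0.4] turn [ 0.001  0.005 -0.001] n 1 row [-0.048, -0.036, 0.039, 0.001, 0.005, -0.001]
path [[606.0, 79.0, 71.0]]
```

Firm contact at the nominal seat height. I'll ease off and release.

```bash
python3 -m creep '[-0.03,0,0,0,0,0, 0,0,0,0,0,0]' ; python3 -m creep '[0,0,0,0,0,0, 0,0,0,0,0,0, 0,0,0,0,0,0, 0,0,0,0,0,0]' 4.2; python3 -m creep '[-1,0,0,0,0,0, -2.5,0,0,0,0,0, -3,0,0,0,0,0, -3,0,0,0,0,0, -2,0,0,0,0,0, 0,0,0,0,0,0, 0,0,0,0,0,0]'; python3 look.py w20; python3 zoom.py w20 200 90 320 260 z20
```

```text
time: 18.9
tool_pos: [605.5, 79.2, 72.1]
tool_rot: [-0.012, 0.459, 0.024, 0.888]
ft_force: [-0.2, 0.2, -1.5]
finger_gap: 20.2
time: 19.23
tool_pos: [606.8, 79.4, 73.1]
tool_rot: [-0.012, 0.458, 0.024, 0.889]
ft_force: [0.4, -0.4, -0.2]
finger_gap: 41.9
time: 19.82
tool_pos: [535.5, 75.2, 171.5]
tool_rot: [-0.012, 0.459, 0.024, 0.888]
ft_force: [0.6, -0.9, -0.3]
finger_gap: 42.0
[535.5  75.2 171.5] [ 0.179 -0.302 -0.735  0.523 -0.072  0.103]
```

View pics/z20.png

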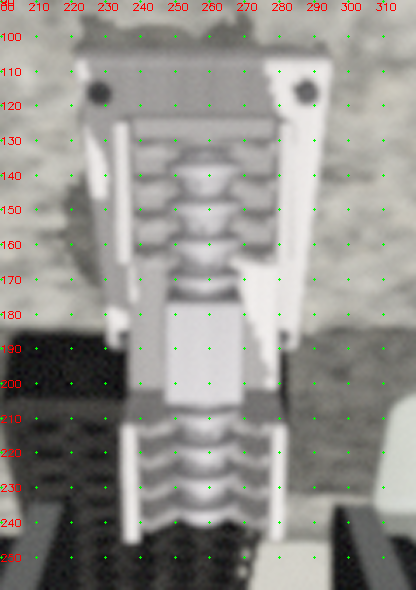

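The fine stud sits symmetrically between the rails, with its ridges between the teeth. I'll back away and check both from the outside cameras.

```bash
python3 -m creep '[-2,-2,-2,0,0,0, -2.5,-2.5,-2.5,0,0,0, -2.5,-2.5,-2.5,0,0,0, -1.5,-1.5,-2,0,0,0, 0,0,0,0,0,0, 0,0,0,0,0,0]'; python3 look.py w21
python3 - <<'E'
from h import *
sc=vision.read_camera("scene")["image"]; sd=vision.read_camera("side")["image"]
cv2.imwrite("pics/end_scene.png",cv2.resize(sc,(800,600)))
a=cv2.resize(sc[150:235,235:347],(790,600),interpolation=cv2.INTER_CUBIC); cv2.imwrite("pics/e1.png",a)
cv2.imwrite("pics/e2.png",cv2.resize(sd[145:235,185:255],(467,600),interpolation=cv2.INTER_CUBIC))
E
```

```text
time: 20.37
tool_pos: [415.5, -17.5, 181.5]
tool_rot: [-0.012, 0.463, 0.025, 0.886]
ft_force: [0.4, -0.6, 0.7]
finger_gap: 42.2
[415.5 -17.5 181.5] [-0.109 -0.582 -0.847  0.704  0.094 -0.135]
```

View pics/w21.png

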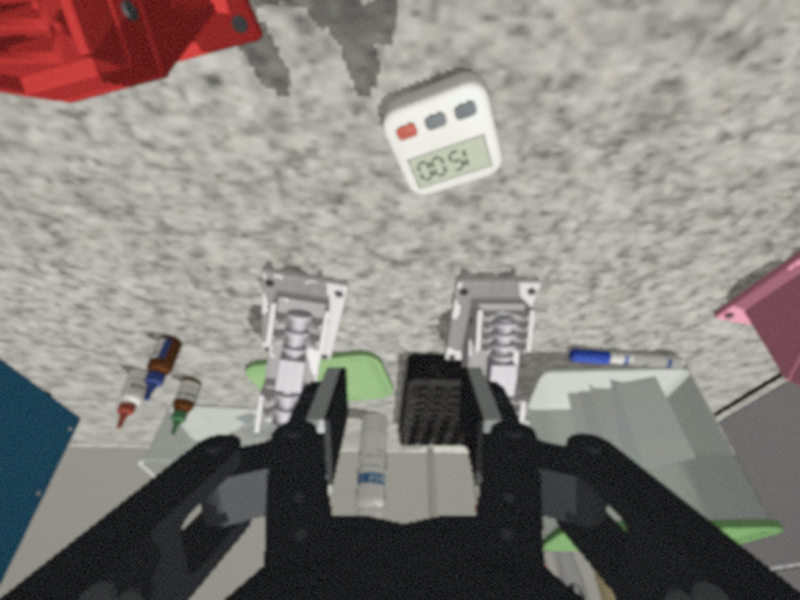

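View pics/e1.png

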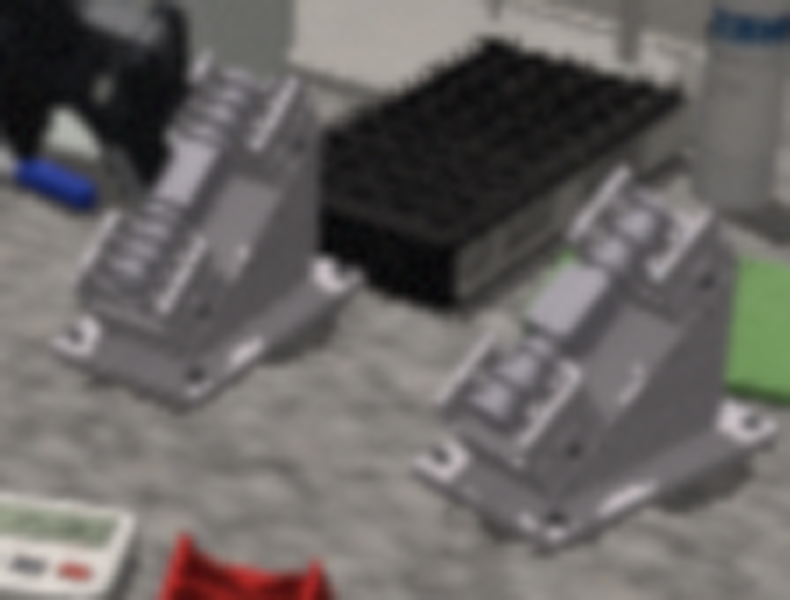

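View pics/e2.png

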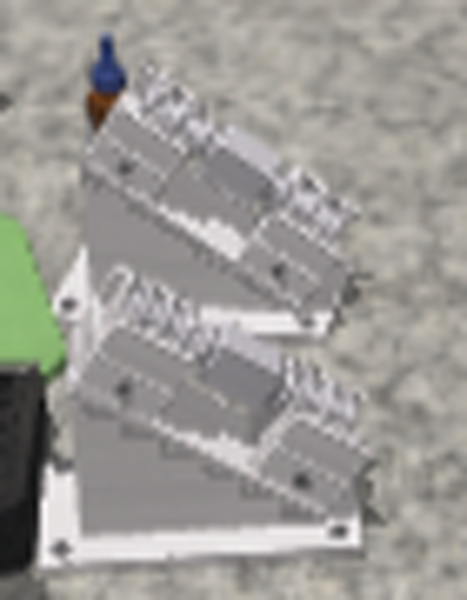

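View pics/end_scene.png

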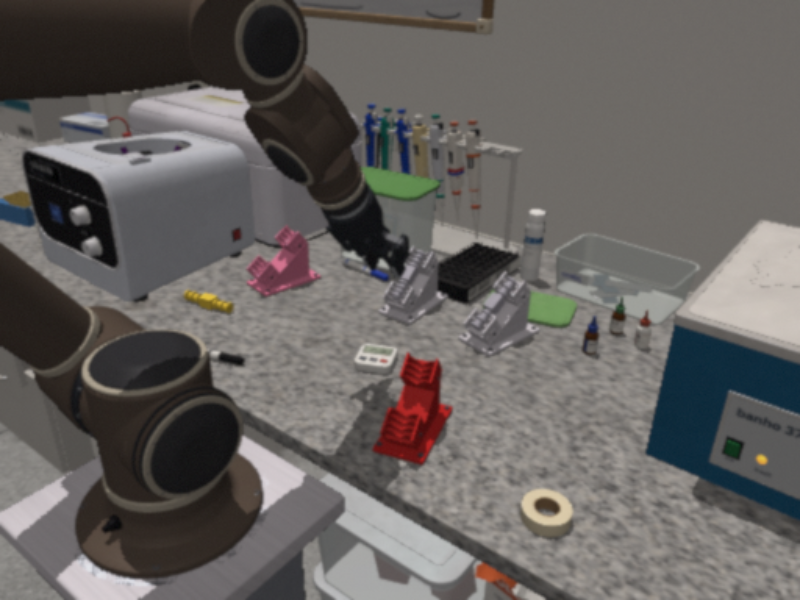

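Both grey studs lie parallel to the rails and deep in their gauges: fine on the left, coarse on the right. The timer, marker, dropper and look-alikes are where they were, so I'll hand in.

```bash
python3 -m creep '[0,0,0,0,0,0, 0,0,0,0,0,0]'; python3 -c "
from cell import robot; print(robot.sign_off())"
```

```text
time: 20.68
tool_pos: [417.5, -15.0, 180.4]
tool_rot: [-0.013, 0.464, 0.027, 0.885]
ft_force: [0.2, 0.0, -0.1]
finger_gap: 42.1
the job is handed in; nothing more can be done
None
```

I laid both studs in their matching gauges and handed the job in at 20.7 s. The coarse stud (three ridges an end) is in the right-hand grey gauge. The fine stud (four ridges an end) is in the left-hand grey gauge.

- **Seating:** I set each stud down along the cradle normal until it touched. The readings were about 56 N for the coarse stud and 42 N for the fine one. Contact came within about 1 mm of the expected seat height, where a wrong fit would sit 5 mm proud. I then eased off, opened the fingers and backed away.
- **Last checks:** the close wrist pictures show the ridges between the teeth and the squares over the gaps. The scene and side pictures show both studs parallel to the rails. The timer, marker and dropper bottle, and the yellow, pink and red look-alikes, look undisturbed; I did not measure them.
- **Disagreements:** the scene and side cameras put the gauges about 4–6 mm from the wrist camera's fit. The coarse stud also sat about 3 mm off along its axis from where I first measured it. I corrected both by lining stud and teeth up in the same wrist picture. The contact height for the coarse stud agreed with the wrist fit.

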